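# Close the cleaning jar and show the primed shield to the inspection camera

### The arm

A 7-joint arm with a two-finger parallel gripper is mounted at the origin on the work surface. World frame = base frame: x ahead of the robot, y to its left, z up, the work surface at z = 0. Lengths are in m, angles in rad, forces in N, time in s.
With the tool pointing down it reaches from about 0.425 to 0.875 m from the base axis. Payload 8.4 kg.
Tool frame: the origin (TCP) lies at the very end of the fingers, on their centre line; the grasp point (between the pads) lies 19 mm behind it (bot.tcp_to_grasp is the distance from the TCP to the grasp point, in m); z points along the fingers, x is the direction in which the jaws open and shut, and the axes are right-handed (so a half turn about z gives the same grasp; the last joint's range is limited). The gripper opens to 85 mm and grips with 20 to 120 N. Pads are 22 mm wide; open, the fingers measure 114 mm over their backs; the gripper's body (76 mm by 85 mm) begins 54 mm behind the grasp point. The pads swing forward as they close: fully open they stand 13 mm farther back than shut.
Start: joints at [1.06, 0.333, 0.04, 1.465, -0.013, 1.343, -0.059], TCP at [0.26, -0.596, 0.231] pointing down, gripper open.
Joint ranges: [-2.58, 2.58], [-0.38, 2.09], [-1.3, 1.39], [0.25, 2.4], [-1.5, 4.64], [0.08, 2.09], [-2.65, 2.65]. Speed limits (rad/s): [2.22, 2.22, 2.79, 2.79, 3.14, 3.14, 3.14].

### API

Orientations are given as a unit quaternion [w, x, y, z].
In Python, from station import bot, grab_frame, camera_info, sign_off gives the robot as it stands.
- The arm moves only by the tool play_rows, never from a script. Its argument "plan" is one flat list of numbers, 6 for each row, row after row: the shift along the tool's x, y, z each as a share of 0.5 m, from -1 to 1, then the turn, a rotation vector about the tool's x, y, z each as a share of 60 degrees, from -1 to 1. In form: [tx, ty, tz, ax, ay, az, tx, ty, tz, ax, ay, az, ...]. A call has 1 to 5 rows; each row is the pose to reach, as a shift and turn from the pose commanded when the call began, along the tool's axes at that moment; what a row does not reach only later rows make up. A row lasts 1/12 s, in which the tool goes at most 41.7 mm and 7.16 degrees, less where a joint would pass 70% of its speed; a pose out of reach is approached as far as the arm can. A call with a number of a shift or a turn outside -1 to 1 is refused whole. A call with a gripper value outside its range is refused whole. "jaw" is the opening, from -1 (shut) to 1 (fully open), set as the call begins (left out, the last holds). The fingers move at their own pace and stop on an object; "force" is the grip in N (left out, the last holds). Time passes only in rows, so rows that repeat a pose let the fingers close. It gives the time, the measured TCP pose, the force and the opening at its end, in the units of the state.
- bot.state(): the state, without advancing time (a new reading comes with each control period).
- grab_frame(name): name is "scene" or "top" or "wrist"; returns the picture (480x640x3 uint8, red, green, blue); there is no depth.
- camera_info(name): a dict with "fx", "fy", "cx", "cy" (pixels), "rvec" (rotation vector, rad) and "tvec" (3), from world to camera coordinates, as OpenCV has them. Camera axes: x right, y down, z forward; pixel columns grow to the right and rows downward; lengths in m; the calibration is good to about 2 mm. A picture is of the moment at which its call begins: read the wrist's pose just before it. camera_info takes no time and is no camera call; for the wrist camera it gives the pose at the moment of the call.
- sign_off(): hands the job in, once; it reports no verdict.
The state is a dict: "t": time; "qpos": joint angles; "qvel": joint speeds; "tau": joint torques, N m; "tcp_pos": TCP position; "orientation": TCP orientation; "ft_force": force on the tool from outside, world axes, zero at the start; "torque": the same for the moment, N m; "opening": opening from 0.0 (shut) to 1.0 (fully open).
Only numpy, scipy, OpenCV 4.12 (cv2) and the standard library are available. Lean on these libraries where they do the work, as an engineer would, in place of code of your own. Each camera call takes 0.05 s, during which the arm holds its last target.

### The job

Close the open cleaning jar first: set its loose lid down on the rim, without dropping it, so that it sits seated and level, and let go. Then lift the model shield out of the drying rack by its top tab and hold it in the air with the middle of its panel 12 cm straight in front of the inspection camera's lens, its bossed front square to the lens and the tab at the top. Finish while holding it still there, and leave the other parts and bottles alone.

Things in the scene. Friction and masses are not known exactly. Their poses are not given: they have to be found in the camera images.
- lid_grip (a point): Loose black lid standing on the table: flange 76 mm across, 5 mm thick; under it a plug 55 mm across, 6 mm deep; on it a round neck 20 mm across, 38 mm tall to hold it by; 49 mm tall in all. This point is on the axis in the neck, 34 mm above the plug's underside, 28 above the flange's underside, 23 above the flange's top, 15 below the neck's top. z: up the axis.
- jar_rim (a point): Open pale glass jar, empty, loose on the table, 0.4 kg: 72 mm across, mouth 62 mm across inside, 65 mm tall. This point is the centre of the mouth, level with the top of the rim; z is up. With the lid seated (flange on the rim, plug in the mouth) lid_grip is 28 mm above this point.
- shield_center (a point): Grey model shield standing in one of the rack's three slots, 50 g: flat panel 64 mm wide, 80 tall, 8 thick, foot 40 wide, holding tab on its top edge. Front: round boss 28 mm across, 6 mm proud, and two thin ribs; back flat. This point is the panel's middle, 40 mm above its foot, mid-thickness. x points out of the front, y along the width, z from foot to tab.
- shield_tab (a point): Tab of the shield: 12 mm thick (along the shield's x), 24 wide (y), 36 tall (z), from 80 to 116 mm above the foot: the top of the part. This point is the tab's centre, 98 mm above the foot, 58 mm above shield_center; same axes.
- rack: Black drying rack, fixed: base 90 mm (its x) by 310 mm (its y), 6 thick; two rails along y, tops 28 mm above the table, a 10.5 mm groove between them parted into three slots 95 mm apart along y. Origin: underside, middle. The parts stand upright in the groove on the base, 6 mm above the table, fronts to the rack's +x, and lift straight up out of it.
- focus (a point): Place in the air for the middle of the shield's panel (shield_center): on the lens's axis 120 mm in front of the lens, 200 mm above the table. -x is the camera's direction of view (25 degrees below level), +x points up to the lens; y is level; z is the picture's upward direction, leaning 25 degrees from vertical. A shield held right has its x, y, z parallel to these.
- lens (a point): Centre of the inspection camera's front glass. The camera is a black box 70 mm wide, 46 high, 30 deep with a grey barrel 34 mm across, 25 long, on a fixed pole on a round foot 100 mm across; it looks roughly towards the robot, 25 degrees downward. Axes as focus: -x is the direction of view. 251 mm above the table.
- round_part: Bystander in the rack: round grey disc part, 68 mm across, with the same kind of tab on top, its top 108 mm above its foot. Origin: underside of its foot. Leave it.
- blade_part: Bystander in the rack: narrow grey blade part, 26 mm wide, 80 mm tall, with the same kind of tab on top, its top 116 mm above its foot. Origin: underside of its foot. Leave it.
- spray_can: Bystander: plain metal can, 60 mm across, 170 mm tall, standing on the table. Origin: underside. Leave it.
- dropper: Bystander: white bottle, 38 mm across, 90 mm tall, standing on the table. Origin: underside. Leave it.
Not all that is in view belongs to the job. Leave any green look-alike of the part that bears lid_grip alone.

How it is judged:
By the outcome, as a careful person would: the job done as asked, in the order asked, and still so for the second after the job is handed in, while the arm keeps its last pose, push and grip.
It also fails if it takes over 48 s, if anything falls off the work surface, if the arm or the gripper's body presses on something with over 40 N, if the wrist force passes 120 N, or if a joint passes its speed limit or range.

## Working session

There is one attempt and no reset: what is moved stays moved. The work goes in short steps, Python scripts to look and compute and a tool call to move; the robot and the scene stay as the last step left them, time stands still between calls to the robot, and variables do not carry over. Pictures are saved under pics/ and viewed, and the job is handed in when it is done.

Besides the shell and the picture viewer there is one more tool, called after "Call:" by a JSON object that holds its "api" and its "payload", one argument or row to a line. play_rows: Moves the arm, as the interface text tells. Its arguments: {"type":"object","properties":{"plan":{"type":"array","items":{"type":"number","minimum":-1,"maximum":1}},"jaw":{"type":"number"},"force":{"type":"number"}},"required":["plan"]}

```bash
ls; mkdir -p pics; python3 - <<'E'
from station import bot, grab_frame, camera_info
import cv2
print(bot.state())
for n in ("scene","top","wrist"):
    i=camera_info(n); print(n,i)
    cv2.imwrite(f"pics/{n}0.png",grab_frame(n)[:,:,::-1])
E
```

```text
pics
{'t': 0.0, 'qpos': array([ 1.05978444,  0.33391074,  0.03987298,  1.46627423, -0.01339933,
        1.3432796 , -0.05849222]), 'qvel': array([-1.14271702e-03, -4.58771435e-04, -2.31457793e-05, -2.80571723e-04,
        9.21059413e-04,  2.77573127e-03, -1.44586854e-04]), 'tau': array([-2.69505799e-04, -6.58566928e+01,  1.36502881e+00, -4.05553651e+01,
        1.66052696e-02,  1.28637522e-02, -2.59461854e-05]), 'tcp_pos': array([ 0.25996964, -0.59525655,  0.2304199 ]), 'orientation': array([-3.92830885e-04,  8.36738204e-01, -5.47602531e-01, -7.00327333e-04]), 'ft_force': array([-0.45314695,  0.12037354, -0.29691138]), 'torque': array([ 0.02498618,  0.01089656, -0.01778898]), 'opening': 1.0004151762400257}
scene {'fx': 441.9022603048981, 'fy': 441.9022603048981, 'cx': 319.80594408217723, 'cy': 236.88817235174207, 'rvec': array([ 2.31192029,  0.64258183, -0.25162359]), 'tvec': array([-0.53765507, -0.09131017,  1.34441126])}
top {'fx': 473.9781738268949, 'fy': 473.9781738268949, 'cx': 321.62555400794514, 'cy': 238.5497788659393, 'rvec': array([ 2.11874242, -2.15374339,  0.19071279]), 'tvec': array([7.85413729e-05, 6.22908617e-01, 1.14728615e+00])}
wrist {'fx': 409.0934368315497, 'fy': 409.0934368315497, 'cx': 315.22294865835585, 'cy': 247.10657207916486, 'rvec': array([-2.43887689,  1.59650269,  0.21151844]), 'tvec': array([-0.64922009, -0.03342614,  0.37840913])}
```

View pics/scene0.png

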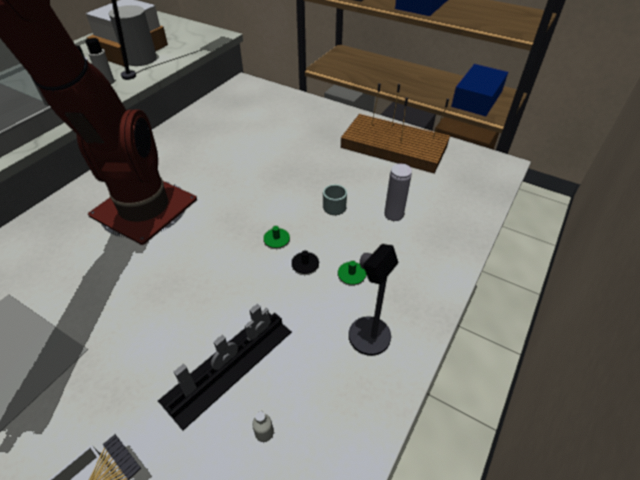

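View pics/top0.png

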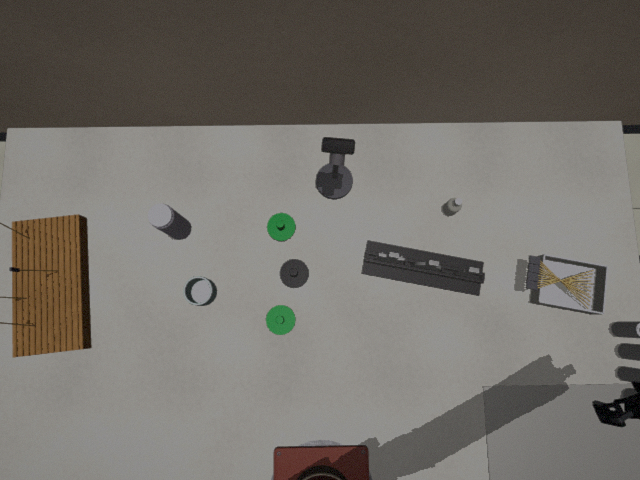

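View pics/wrist0.png

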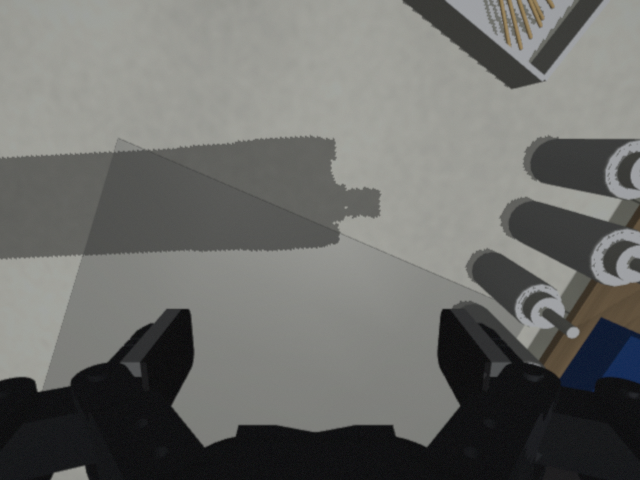

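The top view shows the black lid at about (294,273), the jar at (201,291), the rack at (422,268) and the camera pole at (335,180). I'll zoom in for detail.

```bash
python3 - <<'E'
import cv2
a=cv2.imread("pics/top0.png"); s=cv2.imread("pics/scene0.png")
def z(im,x0,y0,x1,y1,n):
    c=im[y0:y1,x0:x1]; k=min(800/(x1-x0),600/(y1-y0)); cv2.imwrite(f"pics/{n}.png",cv2.resize(c,None,fx=k,fy=k,interpolation=cv2.INTER_CUBIC))
z(a,355,230,495,305,"t_rack")
z(a,180,210,320,315,"t_lid")
z(a,300,125,380,205,"t_cam")
z(s,150,290,300,430,"s_rack")
z(s,255,150,415,270,"s_lid")
z(s,330,230,420,360,"s_cam")
E
```

```text
(no output)
```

View pics/t_rack.png

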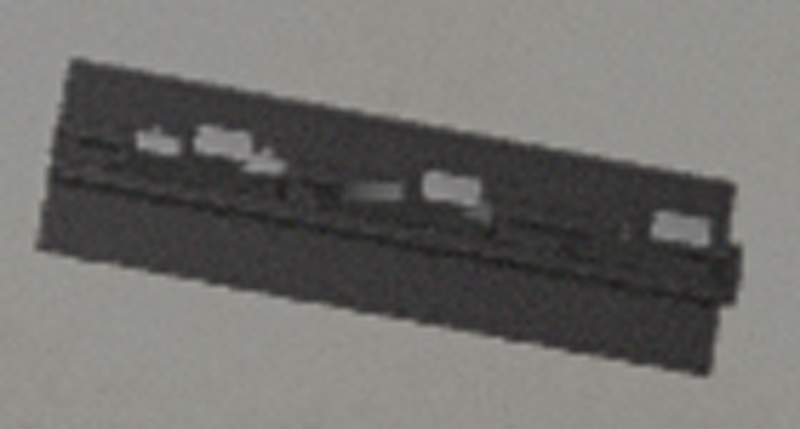

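View pics/t_lid.png

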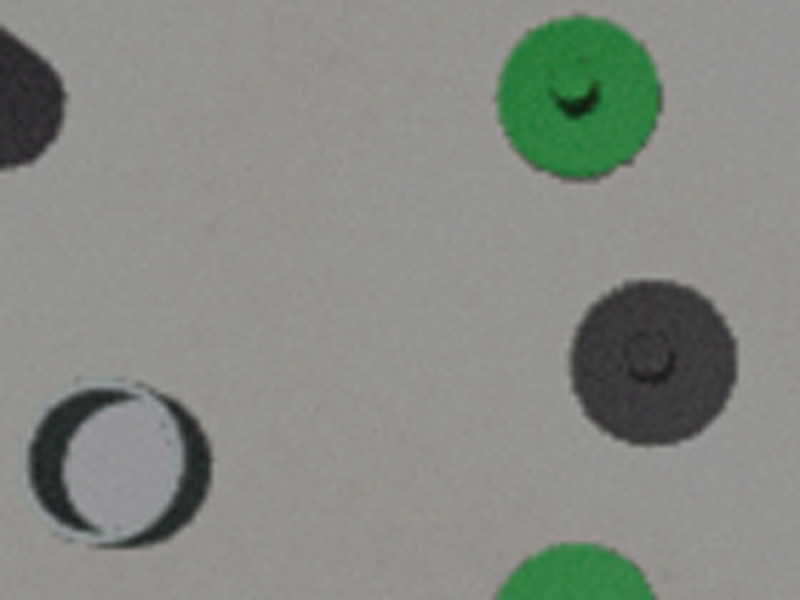

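View pics/t_cam.png

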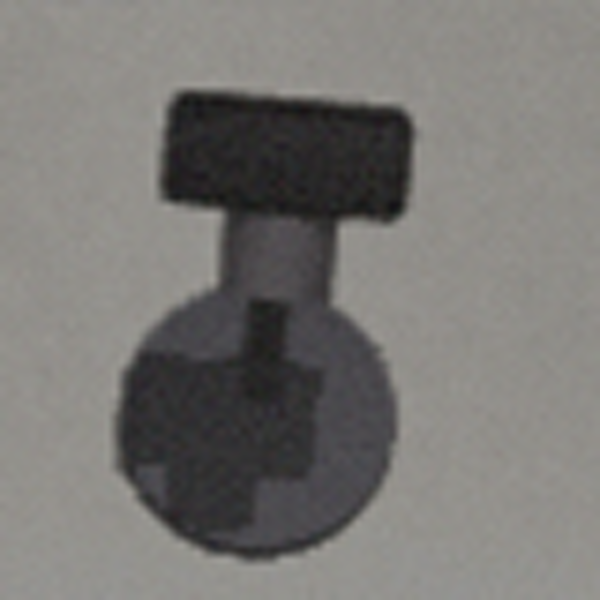

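View pics/s_rack.png

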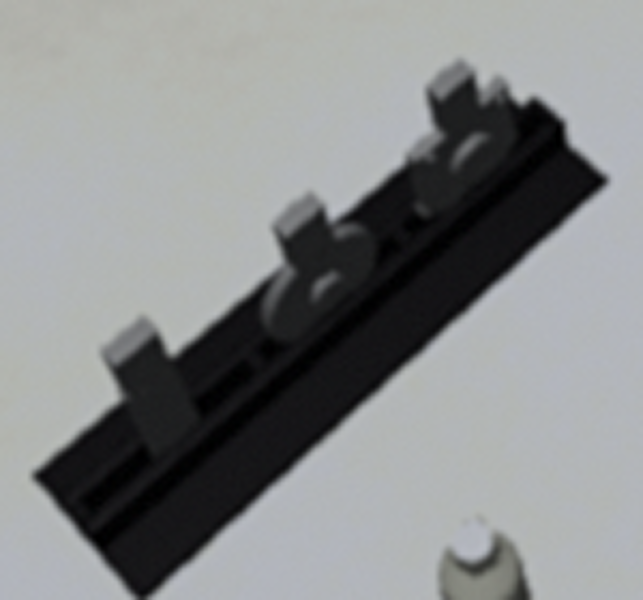

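View pics/s_cam.png

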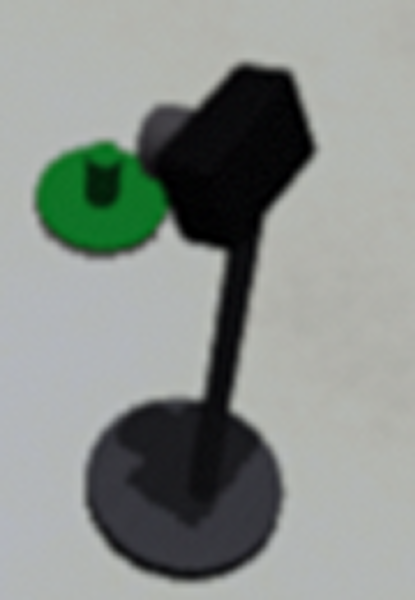

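View pics/s_lid.png

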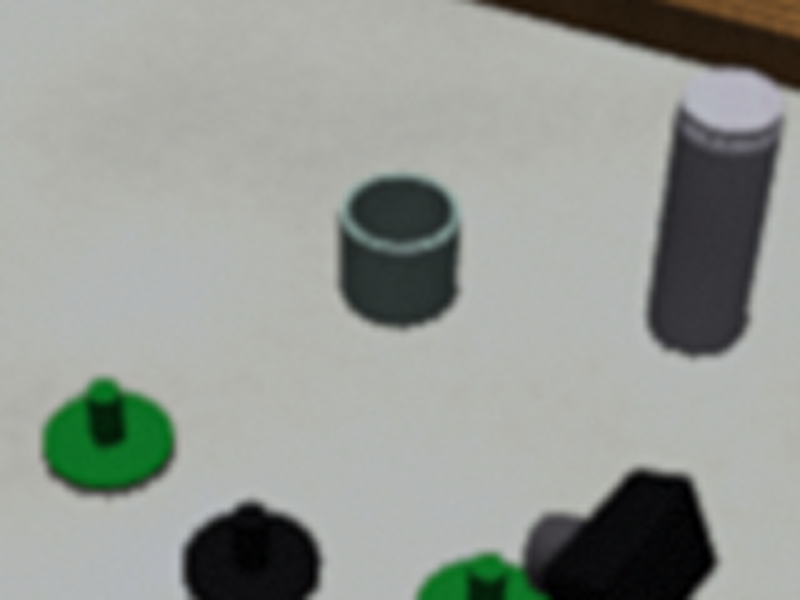

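The shield (panel with square corners and a boss) is in the rack's +y-end slot, and the bosses face +x, away from the robot. Next I'll get coarse positions.

```bash
cat > h.py <<'E'
import numpy as np, cv2
from scipy.spatial.transform import Rotation as R
from station import bot, grab_frame, camera_info
def cam(n):
    i=camera_info(n); K=np.array([[i['fx'],0,i['cx']],[0,i['fy'],i['cy']],[0,0,1]]); 
    return K,cv2.Rodrigues(i['rvec'])[0],np.array(i['tvec'])
def proj(c,P):
    K,Rm,t=c; q=(np.atleast_2d(P)@Rm.T+t)@K.T; return q[:,:2]/q[:,2:]
def onz(c,uv,z):
    K,Rm,t=c; d=Rm.T@np.linalg.solve(K,[*uv,1]); o=-Rm.T@t; return o+d*(z-o[2])/d[2]
def tri(cs,uvs):
    A=[];b=[]
    for c,uv in zip(cs,uvs):
        K,Rm,t=c; d=Rm.T@np.linalg.solve(K,[*uv,1]); d/=np.linalg.norm(d); o=-Rm.T@t
        M=np.eye(3)-np.outer(d,d); A.append(M); b.append(M@o)
    x=np.linalg.lstsq(np.vstack(A),np.hstack(b),rcond=None)[0]; return x
def tool():
    s=bot.state(); q=s['orientation']; return np.array(s['tcp_pos']),R.from_quat([q[1],q[2],q[3],q[0]])
def grasp_depth(): return bot.tcp_to_grasp
def row(p,Rt):
    """numbers of a row to reach world TCP p, R Rt from now (measured)"""
    p0,R0=tool(); return np.r_[R0.inv().apply(np.array(p)-p0)/0.5,(R0.inv()*Rt).as_rotvec()/np.radians(60)]
E
python3 - <<'E'
from h import *
T=cam("top");S=cam("scene")
for n,c in(("top",T),("scene",S)): print(n,-c[1].T@c[2], c[1][2])
f=lambda x,y,x0,y0,k:(x0+x/k-.5+.5/k,y0+y/k-.5+.5/k)
k=800/140
tl=lambda x,y:f(x,y,180,210,k); tr=lambda x,y:f(x,y,355,230,k); tc=lambda x,y:f(x,y,300,125,7.5)
ks=600/140; sr=lambda x,y:f(x,y,150,290,ks); sl=lambda x,y:f(x,y,255,150,5); sc=lambda x,y:f(x,y,330,230,600/130)
print("lid flange",onz(T,tl(654,362),.011),"scene",onz(S,sl(252,563),.011))
print("jar rim",onz(T,tl(107,462),.065),"scene",onz(S,sl(400,213),.065))
print("tabtop shield",onz(T,tr(223,142),.122),"sc",onz(S,sr(455,80),.122))
print("tabtop round",onz(T,tr(452,188),.114),"sc",onz(S,sr(300,215),.114))
print("tabtop blade",onz(T,tr(682,228),.122),"sc",onz(S,sr(130,343),.122))
print("rack corners T",[onz(T,tr(*p),.006).round(4) for p in((73,60),(735,183),(710,375),(40,248))])
print("rack corners S",[onz(S,sr(*p),.006).round(4) for p in((607,180),(143,600),(37,475))])
print("foot",onz(T,tc(258,425),.005),"sc",onz(S,sc(183,487),.005))
print("cam body T",[onz(T,tc(*p),.29).round(4) for p in((175,93),(412,108),(405,220),(163,203))])
print("bottles can",onz(T,(177,228),0.0))
E
```

```text
top [0.4198507  0.00124599 1.23612479] [ 0.16909342 -0.00947431 -0.98555449]
scene [ 0.96824968 -0.57271043  0.91615909] [-0.3518615   0.58971234 -0.72693386]
lid flange [0.54084385 0.06242893 0.011     ] scene [0.54418763 0.06133608 0.011     ]
jar rim [0.49625943 0.2950724  0.065     ] scene [0.50058641 0.29459554 0.065     ]
tabtop shield [ 0.5700414  -0.17968251  0.122     ] sc [ 0.57483438 -0.17995144  0.122     ]
tabtop round [ 0.55022506 -0.27583443  0.114     ] sc [ 0.55371949 -0.27616133  0.114     ]
tabtop blade [ 0.53112606 -0.36819088  0.122     ] sc [ 0.53455709 -0.36883266  0.122     ]
rack corners T [array([ 0.6249, -0.131 ,  0.006 ]), array([ 0.563 , -0.4325,  0.006 ]), array([ 0.4758, -0.4146,  0.006 ]), array([ 0.5383, -0.113 ,  0.006 ])]
rack corners S [array([ 0.6282, -0.1323,  0.006 ]), array([ 0.5667, -0.4319,  0.006 ]), array([ 0.4808, -0.4141,  0.006 ])]
foot [ 0.78707594 -0.04646049  0.005     ] sc [ 0.78967147 -0.04518839  0.005     ]
cam body T [array([ 0.7988, -0.0142,  0.29  ]), array([ 0.7935, -0.0806,  0.29  ]), array([ 0.7606, -0.0777,  0.29  ]), array([ 0.7666, -0.0103,  0.29  ])]
bottles can [0.66636478 0.37222115 0.        ]
```

```bash
python3 - <<'E'
from h import *
p,Rt=tool(); c=cam("wrist"); o=-c[1].T@c[2]
print("cam in tool",Rt.inv().apply(o-p)); print("cam axes in tool\n",Rt.inv().apply(c[1]))
print(bot.tcp_to_grasp, Rt.as_matrix().round(3).tolist())
Rd=R.from_matrix(np.column_stack([[np.cos(-.205),np.sin(-.205),0],[np.sin(-.205),-np.cos(-.205),0],[0,0,-1]]))
np.save("Rd.npy",Rd.as_matrix())
print(row([.5425,.062,.2],Rd).round(4))
E
```

```text
cam in tool [-0.00030248 -0.06569599 -0.14319383]
cam axes in tool
 [[ 9.99999623e-01  2.44365029e-04 -8.33215785e-04]
 [-4.52067891e-04  9.65793949e-01 -2.59310324e-01]
 [ 7.41348389e-04  2.59310603e-01  9.65793695e-01]]
0.0187 [[0.4, -0.916, -0.001], [-0.916, -0.4, 0.001], [-0.001, 0.0, -1.0]]
[-9.7860e-01 -1.0439e+00  6.2400e-02 -5.0000e-04  1.2000e-03 -9.1110e-01]
```

Call:
{"api": "play_rows", "payload": {
  "plan": [-0.93, -0.99, 0.06, 0, 0, -0.91, -0.93, -0.99, 0.06, 0, 0, -0.91, -0.93, -0.99, 0.06, 0, 0, -0.91, -0.93, -0.99, 0.06, 0, 0, -0.91, -0.93, -0.99, 0.06, 0, 0, -0.91]
}}

```text
t: 0.57
tcp_pos: [0.3424, -0.4024, 0.2218]
orientation: [0.0, 0.965, -0.261, -0.0]
ft_force: [0.5, -0.1, 0.2]
opening: 1.001
```

```bash
python3 - <<'E'
from h import *
Rd=R.from_matrix(np.load("Rd.npy"))
print(row([.5425,.062,.18],Rd).round(4),bot.state()['t'])
E
```

```text
[-1.2210e-01 -1.0039e+00  8.3400e-02  1.0000e-04  4.0000e-04 -3.0840e-01] 0.5667
```

Call:
{"api": "play_rows", "payload": {
  "plan": [-0.122, -1, 0.083, 0, 0, -0.308, -0.122, -1, 0.083, 0, 0, -0.308, -0.122, -1, 0.083, 0, 0, -0.308, -0.122, -1, 0.083, 0, 0, -0.308, -0.122, -1, 0.083, 0, 0, -0.308]
}}

```text
t: 0.98
tcp_pos: [0.4256, -0.2122, 0.2049]
orientation: [0.0, 0.994, -0.105, 0.0]
ft_force: [1.1, 1.0, 0.6]
opening: 1.005
```

```bash
python3 - <<'E'
from h import *
Rd=R.from_matrix(np.load("Rd.npy"))
print(row([.5425,.062,.18],Rd).round(4),bot.state()['t'])
E
```

```text
[ 1.136e-01 -5.854e-01  4.960e-02  3.000e-04 -2.000e-04 -6.000e-03] 0.9833
```

Call:
{"api": "play_rows", "payload": {
  "plan": [0.114, -0.585, 0.05, 0, 0, -0.006, 0.114, -0.585, 0.05, 0, 0, -0.006, 0.114, -0.585, 0.05, 0, 0, -0.006, 0.114, -0.585, 0.05, 0, 0, -0.006, 0.114, -0.585, 0.05, 0, 0, -0.006]
}}

```text
t: 1.4
tcp_pos: [0.5073, -0.0213, 0.1876]
orientation: [0.0, 0.995, -0.103, 0.0]
ft_force: [0.4, -1.4, 0.2]
opening: 1.004
```

```bash
python3 - <<'E'
from h import *
Rd=R.from_matrix(np.load("Rd.npy"))
print(row([.5425,.062,.15],Rd).round(4),bot.state()['t'])
E
```

```text
[ 0.035  -0.1775  0.0752  0.0002 -0.0004 -0.0005] 1.4
```

Call:
{"api": "play_rows", "payload": {
  "plan": [0.035, -0.177, 0.075, 0, 0, 0, 0.035, -0.177, 0.075, 0, 0, 0, 0.035, -0.177, 0.075, 0, 0, 0, 0.035, -0.177, 0.075, 0, 0, 0, 0.035, -0.177, 0.075, 0, 0, 0],
  "jaw": 0.2
}}

```text
t: 1.82
tcp_pos: [0.5417, 0.0605, 0.1494]
orientation: [-0.0, 0.995, -0.101, -0.001]
ft_force: [1.0, -0.2, 0.2]
opening: 0.6
```

```bash
python3 - <<'E'
from h import *
c=cam("wrist"); np.savez("w1.npz",K=c[0],R=c[1],t=c[2]); print(tool()[0])
cv2.imwrite("pics/w1.png",grab_frame("wrist")[:,:,::-1])
print(proj(c,[[.5425,.062,.011],[.5425,.062,.049]]))
E
```

```text
[0.54171906 0.0604866  0.14942528]
[[316.02925683 231.25184133]
 [316.11260727 245.00066644]]
```

View pics/w1.png

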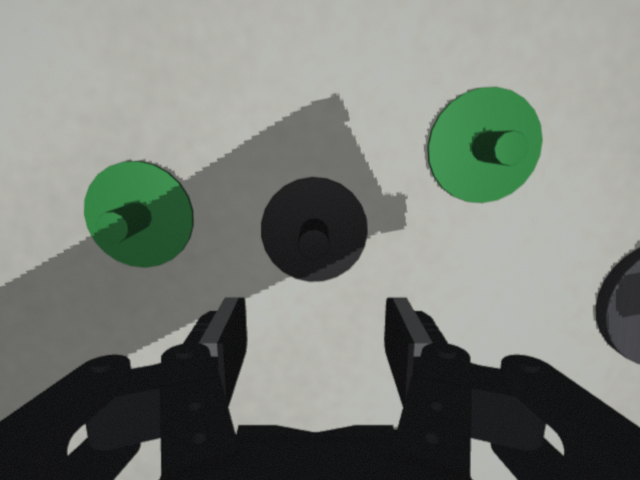

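The black lid's flange is at about (314,229), between two green look-alikes, within 2 px of the prediction. I'll fit it precisely.

```bash
cat >> h.py <<'E'
from scipy.optimize import least_squares
def circfit(c,pts,z,r):
    W=np.array([onz(c,p,z)[:2] for p in pts])
    f=lambda v:np.hypot(W[:,0]-v[0],W[:,1]-v[1])-r
    s=least_squares(f,[*W.mean(0)],loss='soft_l1',f_scale=.0008); return s.x,np.sqrt(np.mean(s.fun**2)),len(pts)
E
python3 - <<'E'
from h import *
d=np.load("w1.npz");c=(d['K'],d['R'],d['t'])
im=cv2.imread("pics/w1.png"); g=cv2.cvtColor(im,cv2.COLOR_BGR2GRAY)
m=((g<75)).astype(np.uint8); m[290:]=0
n,l,st,ce=cv2.connectedComponentsWithStats(m); k=l[215,300]; print(st[k],ce[k])
mm=(l==k).astype(np.uint8)
cs=max(cv2.findContours(mm,0,cv2.CHAIN_APPROX_NONE)[0],key=len)[:,0]; print(cs.shape)
(x,y),ax,an=cv2.fitEllipse(cs.astype(np.float32)); print(x,y,ax)
print(circfit(c,cs,.011,.038),circfit(c,cs,.009,.038))
E
```

```text
[ 261  177  107  104 8694] [313.5958132  228.64964343]
(295, 2)
313.5979919433594 228.644775390625 (102.9555892944336, 105.70580291748047)
(array([0.54093933, 0.06290571]), np.float64(0.0008424471245481221), 295) (array([0.54084156, 0.06249285]), np.float64(0.0005955090020732651), 295)
```

```bash
python3 - <<'E'
from h import *
Rd=R.from_matrix(np.load("Rd.npy"))
print(row([.541,.063,.017],Rd).round(4))
E
```

```text
[-0.0031 -0.0072  0.2659  0.0005  0.0007 -0.0003]
```

Call:
{"api": "play_rows", "payload": {
  "plan": [-0.003, -0.006, 0.08, 0, 0, 0, -0.003, -0.006, 0.15, 0, 0, 0, -0.003, -0.006, 0.2, 0, 0, 0, -0.003, -0.006, 0.24, 0, 0, 0, -0.003, -0.006, 0.265, 0, 0, 0]
}}

```text
t: 2.28
tcp_pos: [0.5403, 0.0607, 0.0159]
orientation: [0.001, 0.995, -0.104, -0.001]
ft_force: [-0.2, -1.1, 0.6]
opening: 0.599
```

```bash
python3 - <<'E'
from h import *
print(tool()[0])
cv2.imwrite("pics/w2.png",grab_frame("wrist")[:,:,::-1])
E
```

```text
[0.54030038 0.0607481  0.01590715]
```

View pics/w2.png

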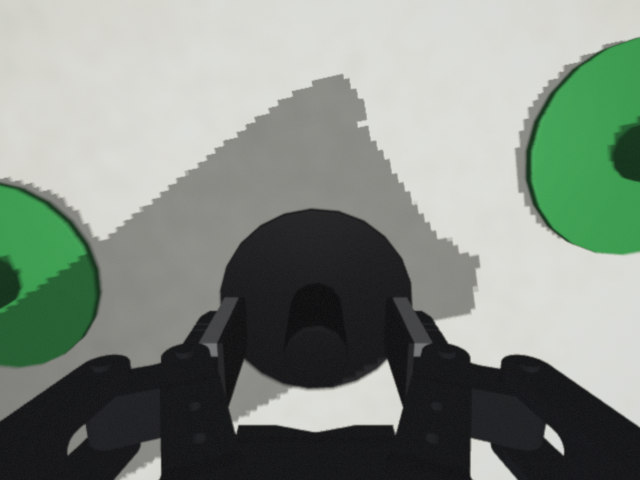

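The neck is centred between the pads. Close the jaws.

Call:
{"api": "play_rows", "payload": {
  "plan": [0, -0.004, 0, 0, 0, 0, 0, -0.004, 0, 0, 0, 0, 0, -0.004, 0, 0, 0, 0, 0, -0.004, 0, 0, 0, 0, 0, -0.004, 0, 0, 0, 0],
  "jaw": -1,
  "force": 50
}}

```text
t: 2.75
tcp_pos: [0.5431, 0.0651, 0.0194]
orientation: [-0.0, 0.995, -0.103, 0.002]
ft_force: [-0.4, -1.5, 7.1]
opening: 0.212
```

Call:
{"api": "play_rows", "payload": {
  "plan": [0, 0, 0, 0, 0, 0, 0, 0, 0, 0, 0, 0, 0, 0, 0, 0, 0, 0]
}}

```text
t: 3.0
tcp_pos: [0.5431, 0.0651, 0.0194]
orientation: [-0.0, 0.995, -0.103, 0.002]
ft_force: [-0.5, -1.0, 8.9]
opening: 0.219
```

```bash
python3 - <<'E'
from h import *
for i in range(1):
    s=bot.state();print(s['tcp_pos'],s['opening'],s['ft_force'])
cv2.imwrite("pics/w3.png",grab_frame("wrist")[:,:,::-1])
E
```

```text
[0.54313059 0.06506688 0.01943105] 0.21917409444369962 [-0.5403567  -1.00734996  8.86794079]
```

View pics/w3.png

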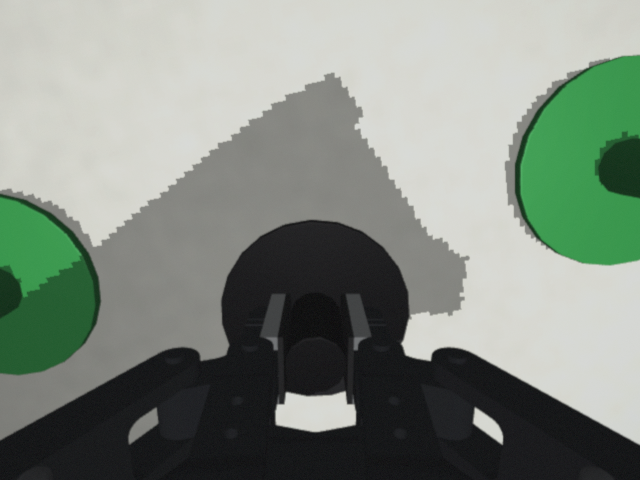

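Call:
{"api": "play_rows", "payload": {
  "plan": [0, 0, -0.06, 0, 0, 0, 0, 0, -0.14, 0, 0, 0, 0, 0, -0.22, 0, 0, 0, 0, 0, -0.3, 0, 0, 0, 0, 0, -0.36, 0, 0, 0]
}}

```text
t: 3.47
tcp_pos: [0.5423, 0.0655, 0.2019]
orientation: [-0.0, 0.995, -0.102, 0.002]
ft_force: [1.2, 0.7, -1.1]
opening: 0.216
```

```bash
python3 - <<'E'
from h import *
Rd=R.from_matrix(np.load("Rd.npy"))
s=bot.state();print(s['ft_force'],s['tcp_pos'])
print(row([.480,.207,.2],Rd).round(4))
E
```

```text
[ 1.20508153  0.67696582 -1.10033244] [0.54230834 0.06546572 0.20190933]
[-0.1796 -0.2518  0.0034 -0.0008 -0.0035  0.0003]
```

Call:
{"api": "play_rows", "payload": {
  "plan": [-0.04, -0.06, 0, 0, 0, 0, -0.09, -0.13, 0, 0, 0, 0, -0.13, -0.19, 0, 0, 0, 0, -0.16, -0.23, 0, 0, 0, 0, -0.18, -0.25, 0, 0, 0, 0]
}}

```text
t: 3.88
tcp_pos: [0.4773, 0.2097, 0.1987]
orientation: [-0.001, 0.995, -0.1, 0.001]
ft_force: [-0.4, 0.1, -1.0]
opening: 0.221
```

Call:
{"api": "play_rows", "payload": {
  "plan": [0, 0, 0, 0, 0, 0, 0, 0, 0, 0, 0, 0]
}}

```text
t: 4.05
tcp_pos: [0.4788, 0.2063, 0.1982]
orientation: [0.0, 0.995, -0.101, 0.001]
ft_force: [0.5, -0.9, 0.2]
opening: 0.211
```

```bash
python3 - <<'E'
from h import *
s=bot.state();print(s['ft_force'],s['tcp_pos'],tool()[1].as_matrix().round(4))
c=cam("wrist"); np.savez("w4.npz",K=c[0],R=c[1],t=c[2])
cv2.imwrite("pics/w4.png",grab_frame("wrist")[:,:,::-1])
print(proj(c,[[.4985,.295,.065]]))
E
```

```text
[ 0.50736674 -0.89091199  0.2142475 ] [0.47882182 0.20628598 0.19824569] [[ 9.794e-01 -2.018e-01  1.100e-03]
 [-2.018e-01 -9.794e-01 -3.000e-04]
 [ 1.200e-03  1.000e-04 -1.000e+00]]
[[316.88746521  96.30711327]]
```

View pics/w4.png

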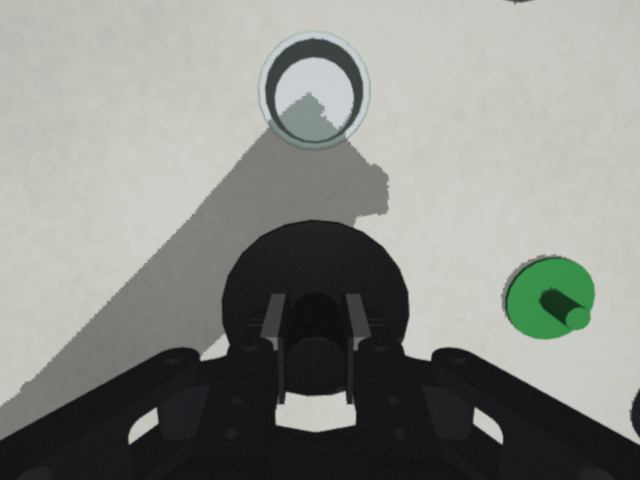

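```bash
python3 - <<'E'
from h import *
im=cv2.imread("pics/w4.png")
cv2.imwrite("pics/w4z.png",cv2.resize(im[20:160,245:385],None,fx=4.2,fy=4.2,interpolation=cv2.INTER_CUBIC))
d=np.load("w4.npz");c=(d['K'],d['R'],d['t'])
# draw predicted inner/outer circles
a=np.linspace(0,2*np.pi,80)
g=cv2.cvtColor(im,cv2.COLOR_BGR2GRAY).astype(float)
def radial(cx,cy,n=72,sgn=0,r0=30,r1=70):
    out=[]
    for t in np.linspace(0,2*np.pi,n,endpoint=False):
        r=np.arange(r0,r1,.5); xs=(cx+r*np.cos(t)).astype(np.float32); ys=(cy+r*np.sin(t)).astype(np.float32)
        out.append(cv2.remap(g.astype(np.float32),xs[None],ys[None],1)[0])
    return np.array(out)
P=radial(314,90)
for i in range(0,72,9): print(i*5,P[i][::4].astype(int))
E
```

```text
0 [206 206 205 206 173  66  66  63  65 106 201 205 195 175 204 204 204 204
 204 203]
45 [205 206 206 206 206 206 197 154 100  69 106 195 206 192 173 202 201 201
 200 200]
90 [141 141 141 141 141 141 141 142 141 141 126  85 132 132 120 109 125 126
 125 125]
135 [141 141 141 141 140 141 142 138  99  68  72 120 135 124 113 121 122 123
 123 123]
180 [206 207 206 207 172  70  64  64  64  74 184 206 199 170 198 199 199 200
 200 200]
225 [205 203 159  71  65  64  63  60  61  64 125 199 203 194 187 200 200 201
 201 200]
270 [205 189  82  65  65  66  66  65  63  62  66 144 203 203 196 197 201 201
 200 201]
315 [205 203 144  66  65  65  65  65  64  65 117 198 203 196 187 202 203 202
 202 202]
```

View pics/w4z.png

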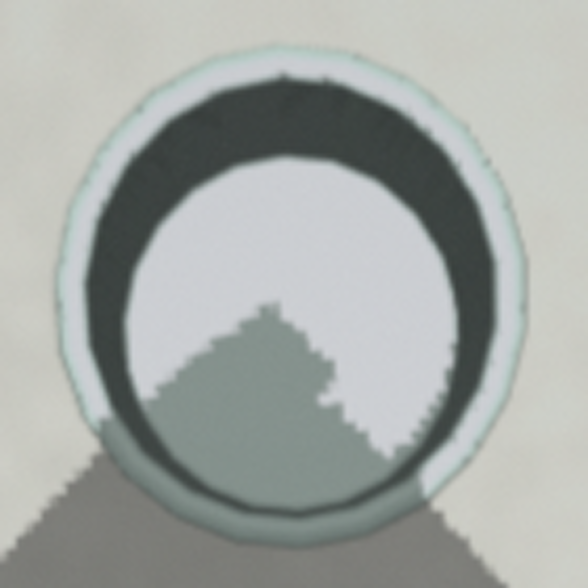

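```bash
python3 - <<'E'
from h import *
im=cv2.imread("pics/w4.png"); d=np.load("w4.npz");c=(d['K'],d['R'],d['t'])
g=cv2.cvtColor(im,cv2.COLOR_BGR2GRAY).astype(np.float32)
pts=[]
for t in np.linspace(0,2*np.pi,120,endpoint=False):
    r=np.arange(36,60,.25); v=cv2.remap(g,(314+r*np.cos(t)).astype(np.float32)[None],(90+r*np.sin(t)).astype(np.float32)[None],1)[0]
    deg=np.degrees(t); thr=105 if 45<deg<160 else 130
    k=np.where(v[:-1]<thr)[0]
    k=[j for j in k if v[j]<thr<=v[j+1]]
    if k: pts.append((314+r[k[-1]]*np.cos(t),90+r[k[-1]]*np.sin(t)))
pts=np.array(pts)
for z in(.065,): print("jar inner",circfit(c,pts,z,.031), cv2.fitEllipse(pts.astype(np.float32)))
# lid
p,Rt=tool()
m=(g<75).astype(np.uint8); n,l,st,ce=cv2.connectedComponentsWithStats(m); mm=(l==l[240,315]).astype(np.uint8)
cs=max(cv2.findContours(mm,0,cv2.CHAIN_APPROX_NONE)[0],key=len)[:,0]
cs=cs[(cs[:,1]<320)&(cs[:,0]>222)&(cs[:,0]<409)]; cs=cs[(cs[:,1]<322)]
for z in(-.0084,-.0065): 
    x=circfit(c,cs,p[2]+z,.038); print("lid",x, "in tool",Rt.inv().apply([*(x[0]-p[:2]),0]))
E
```

```text
jar inner (array([0.49706239, 0.29784293]), np.float64(0.000171768391677072), 120) ((313.7583923339844, 90.51074981689453), (97.31600952148438, 104.17684936523438), 1.156572937965393)
lid (array([0.47790748, 0.20367706]), np.float64(0.0004248054212188305), 256) in tool [-1.16100017e-03  1.79015553e-03 -6.45352652e-07]
lid (array([0.47785334, 0.20398897]), np.float64(0.000594629339220481), 256) in tool [-1.27756916e-03  1.49582311e-03 -8.66683506e-07]
```

```bash
python3 - <<'E'
from h import *
Rd=R.from_matrix(np.load("Rd.npy"))
print(tool()[0],row([.498,.300,.115],Rd).round(4))
E
```

```text
[0.47940895 0.20519302 0.19807338] [-0.0024 -0.1933  0.1661  0.0003 -0.001  -0.0002]
```

Call:
{"api": "play_rows", "payload": {
  "plan": [0, -0.07, 0.02, 0, 0, 0, 0, -0.13, 0.06, 0, 0, 0, 0, -0.17, 0.11, 0, 0, 0, 0, -0.192, 0.15, 0, 0, 0, 0, -0.192, 0.167, 0, 0, 0]
}}

```text
t: 4.52
tcp_pos: [0.498, 0.3003, 0.1112]
orientation: [0.0, 0.995, -0.102, -0.002]
ft_force: [-1.5, -0.8, -0.5]
opening: 0.221
```

Call:
{"api": "play_rows", "payload": {
  "plan": [0, 0, 0, 0, 0, 0, 0, 0, 0, 0, 0, 0]
}}

```text
t: 4.68
tcp_pos: [0.4993, 0.298, 0.1143]
orientation: [0.0, 0.995, -0.103, -0.0]
ft_force: [-0.2, 0.1, -0.3]
opening: 0.212
```

```bash
python3 - <<'E'
from h import *
s=bot.state();print(s['ft_force'],s['tcp_pos'],tool()[1].as_matrix().round(4)[:,2])
a=grab_frame("scene")[:,:,::-1]; b=grab_frame("wrist")[:,:,::-1]; t=grab_frame("top")[:,:,::-1]
print(bot.state()['tcp_pos'])
cv2.imwrite("pics/top5.png",t);cv2.imwrite("pics/scene5.png",a);cv2.imwrite("pics/w5.png",b)
z=lambda i,k:cv2.resize(i,None,fx=k,fy=k,interpolation=cv2.INTER_CUBIC)
o=np.hstack([z(a[130:250,270:400],3),z(t[240:340,150:260],3.6)[:360]])
cv2.imwrite("pics/s5.png",o)
E
```

```text
[-0.17617034  0.09753611 -0.31145018] [0.49927407 0.2980272  0.11427771] [-5.e-04 -9.e-04 -1.e+00]
[0.4998315  0.29883267 0.11568356]
```

View pics/s5.png

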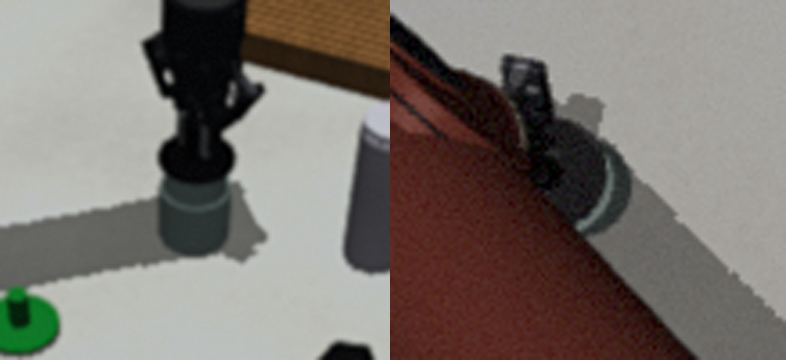

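View pics/w5.png

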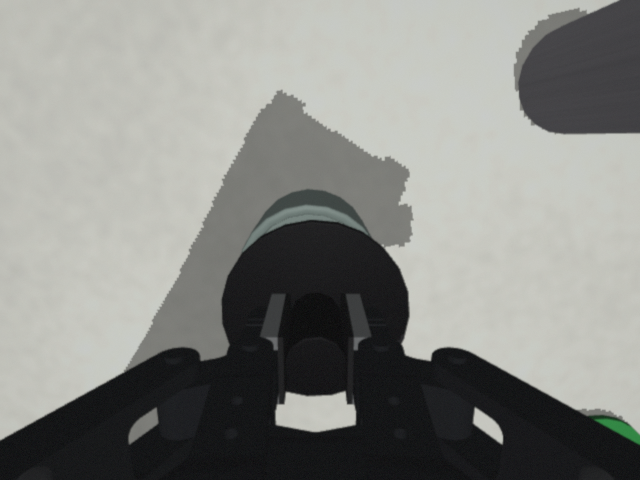

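```bash
python3 - <<'E'
from h import *
c=cam("wrist");p,Rt=tool()
im=cv2.imread("pics/w5.png"); g=cv2.cvtColor(im,cv2.COLOR_BGR2GRAY).astype(int)
for x in (265,290,312,335,355): print(x,g[185:250,x].tolist())
cv2.imwrite("pics/w5z.png",cv2.resize(im[180:260,235:385],None,fx=5,fy=5,interpolation=cv2.INTER_CUBIC))
a=np.linspace(0,2*np.pi,720)
for cx,cy in((.4983,.2976),):
    for r in(.036,.031):
        q=proj(c,np.c_[cx+r*np.cos(a),cy+r*np.sin(a),0*a+.065]); 
        for x in(265,290,312,335,355):
            k=[v for v in q if abs(v[0]-x)<1.2]; print(r,x,min(v[1] for v in k) if k else None)
E
```

```text
265 [123, 124, 123, 124, 123, 123, 124, 125, 123, 124, 124, 124, 123, 124, 125, 124, 126, 125, 126, 125, 125, 125, 124, 125, 124, 118, 102, 80, 71, 67, 69, 69, 71, 77, 96, 113, 124, 129, 129, 129, 126, 124, 121, 118, 115, 112, 103, 89, 67, 31, 25, 29, 32, 34, 32, 30, 30, 30, 27, 32, 30, 33, 31, 28, 31]
290 [125, 126, 126, 125, 126, 126, 125, 112, 86, 71, 69, 70, 68, 69, 71, 69, 70, 70, 70, 70, 72, 74, 91, 115, 132, 138, 136, 130, 124, 118, 114, 110, 112, 125, 127, 126, 125, 109, 69, 26, 27, 33, 34, 33, 33, 33, 35, 35, 31, 28, 33, 32, 32, 33, 32, 32, 32, 31, 30, 29, 33, 30, 30, 31, 31]
312 [123, 123, 125, 119, 98, 74, 69, 69, 70, 70, 69, 70, 71, 71, 70, 68, 68, 68, 69, 76, 103, 130, 137, 139, 133, 127, 121, 116, 110, 111, 121, 128, 125, 125, 100, 42, 22, 35, 35, 33, 35, 35, 34, 31, 33, 32, 34, 33, 33, 34, 34, 35, 32, 30, 32, 34, 33, 32, 31, 31, 31, 30, 32, 33, 33]
335 [125, 124, 126, 124, 126, 125, 126, 123, 123, 111, 86, 70, 69, 68, 68, 70, 69, 70, 67, 69, 68, 68, 68, 69, 81, 105, 126, 133, 133, 129, 125, 120, 117, 112, 108, 111, 99, 44, 22, 32, 35, 35, 34, 32, 33, 36, 34, 33, 35, 32, 32, 32, 32, 33, 34, 30, 32, 30, 32, 31, 32, 31, 31, 31, 27]
355 [125, 125, 125, 126, 128, 127, 127, 127, 127, 127, 127, 126, 125, 126, 126, 125, 125, 125, 126, 125, 125, 125, 125, 125, 116, 102, 87, 75, 69, 69, 67, 67, 66, 67, 67, 79, 100, 119, 125, 127, 127, 123, 113, 85, 38, 25, 29, 31, 33, 33, 31, 32, 31, 30, 32, 31, 30, 32, 31, 31, 30, 30, 28, 29, 31]
0.036 265 221.2678631047132
0.036 290 208.19909420917327
0.036 312 205.1078097699258
0.036 335 208.3698142369093
0.036 355 217.80694874422716
0.031 265 235.06822153801838
0.031 290 219.0864704321574
0.031 312 215.42859288416807
0.031 335 219.06582945866248
0.031 355 230.5271077497226
```

View pics/w5z.png

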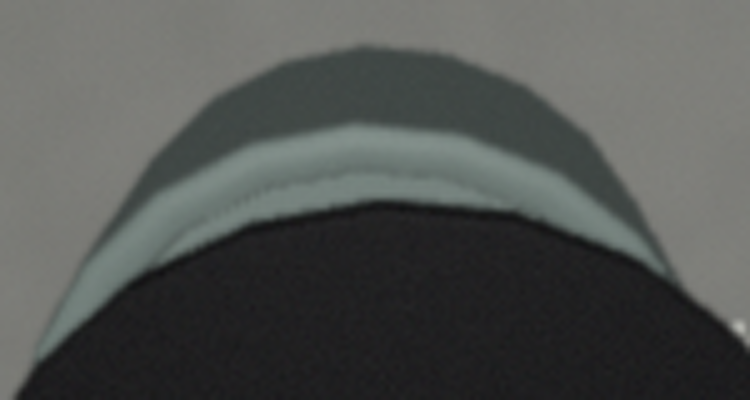

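```bash
cat >> h.py <<'E'
def toolcam():
    """fixed wrist camera as seen in the frame (tool x, tool y, tool z)"""
    K=cam("wrist")[0]; s=.2593;c_=np.sqrt(1-s*s)
    Rm=np.array([[1,0,0],[0,c_,-s],[0,s,c_]]); o=np.array([-.0003,-.0657,-.1432]); return K,Rm,-Rm@o
E
python3 - <<'E'
from h import *
c=toolcam()
g=cv2.cvtColor(cv2.imread("pics/w5.png"),cv2.COLOR_BGR2GRAY).astype(float)
pts=[]
for x in range(255,360,3):
    col=g[:,x]
    for y in range(195,235):
        if col[y]<100<=col[y+1] and col[y-2]<90 and col[y+3]>105: pts.append((x,y+(100-col[y])/(col[y+1]-col[y])));break
for h in(.048,.050,.052): print("jar",circfit(c,pts,h,.036))
m=(g<48).astype(np.uint8); n,l,st,ce=cv2.connectedComponentsWithStats(m); mm=(l==l[240,315]).astype(np.uint8)
cs=max(cv2.findContours(mm,0,cv2.CHAIN_APPROX_NONE)[0],key=len)[:,0]
cs=cs[(cs[:,1]<320)&(cs[:,0]>221)&(cs[:,0]<410)]
for z in(.0065,.0084,.0095): print("lid",circfit(c,cs,z,.038))
# w4 jar
g=cv2.cvtColor(cv2.imread("pics/w4.png"),cv2.COLOR_BGR2GRAY).astype(np.float32)
pts=[]
for t in np.linspace(0,2*np.pi,120,endpoint=False):
    r=np.arange(36,60,.25); v=cv2.remap(g,(314+r*np.cos(t)).astype(np.float32)[None],(90+r*np.sin(t)).astype(np.float32)[None],1)[0]
    deg=np.degrees(t); thr=105 if 45<deg<160 else 130
    k=[j for j in range(len(v)-1) if v[j]<thr<=v[j+1]]
    if k: pts.append((314+r[k[-1]]*np.cos(t),90+r[k[-1]]*np.sin(t)))
print("w4 jar",circfit(c,pts,.1985-.065,.031))
m=(g<75).astype(np.uint8); n,l,st,ce=cv2.connectedComponentsWithStats(m); mm=(l==l[240,315]).astype(np.uint8)
cs=max(cv2.findContours(mm,0,cv2.CHAIN_APPROX_NONE)[0],key=len)[:,0]
cs=cs[(cs[:,1]<320)&(cs[:,0]>221)&(cs[:,0]<410)]
print("w4 lid",circfit(c,cs,.0084,.038))
E
```

```text
jar (array([-0.00306703,  0.00113596]), np.float64(0.00019140093941113457), 35)
jar (array([-0.00311951,  0.0014266 ]), np.float64(0.0001653972950137031), 35)
jar (array([-0.00317219,  0.00171618]), np.float64(0.00014184971932108234), 35)
lid (array([-0.00045014,  0.00273688]), np.float64(0.0007803082443926534), 278)
lid (array([-0.00046583,  0.00302762]), np.float64(0.000573411818459748), 278)
lid (array([-0.00047516,  0.00319173]), np.float64(0.00045540828262191613), 278)
w4 jar (array([-0.00123178, -0.09341533]), np.float64(0.00016757186589959087), 120)
w4 lid (array([-0.00050314,  0.0028278 ]), np.float64(0.0004853449591141189), 279)
```

Call:
{"api": "play_rows", "payload": {
  "plan": [-0.0048, -0.0028, 0, 0, 0, 0, -0.0048, -0.0028, 0, 0, 0, 0, -0.0048, -0.0028, 0, 0, 0, 0]
}}

```text
t: 5.08
tcp_pos: [0.4967, 0.3016, 0.1148]
orientation: [-0.0, 0.995, -0.102, 0.0]
ft_force: [-0.4, -0.4, -0.4]
opening: 0.223
```

```bash
cat > lj.py <<'E'
from h import *
import sys
def meas(n,h):
    c=toolcam()
    im=grab_frame("wrist")[:,:,::-1]; cv2.imwrite(f"pics/{n}.png",im)
    g=cv2.cvtColor(np.ascontiguousarray(im),cv2.COLOR_BGR2GRAY).astype(float)
    pts=[]
    for x in range(255,372,3):
        col=g[:,x]
        for y in range(190,245):
            if col[y]<100<=col[y+1] and col[y-2]<90 and col[y+3]>105: pts.append((x,y+(100-col[y])/(col[y+1]-col[y])));break
    print("jar",circfit(c,pts,h,.036))
    m=(g<48).astype(np.uint8); nn,l,st,ce=cv2.connectedComponentsWithStats(m); mm=(l==l[240,315]).astype(np.uint8)
    cs=max(cv2.findContours(mm,0,cv2.CHAIN_APPROX_NONE)[0],key=len)[:,0]
    cs=cs[(cs[:,1]<320)&(cs[:,0]>221)&(cs[:,0]<410)]
    print("lid",circfit(c,cs,.0084,.038))
    s=bot.state(); print(s['t'],s['tcp_pos'],s['ft_force'])
meas(sys.argv[1],float(sys.argv[2]))
E
python3 lj.py w6 .050
```

```text
jar (array([0.00033664, 0.00408599]), np.float64(0.00012412358120315214), 33)
lid (array([-0.00047692,  0.00301063]), np.float64(0.0005807576078109739), 278)
5.1333 [0.49669582 0.30158344 0.11460841] [-0.54282857  0.55052173 -1.33071863]
```

Call:
{"api": "play_rows", "payload": {
  "plan": [0.001, 0.002, 0.02, 0, 0, 0, 0.001, 0.002, 0.04, 0, 0, 0, 0.001, 0.002, 0.046, 0, 0, 0, 0.001, 0.002, 0.046, 0, 0, 0]
}}

```text
t: 5.47
tcp_pos: [0.496, 0.2998, 0.0893]
orientation: [0.001, 0.995, -0.102, -0.001]
ft_force: [0.1, -0.4, -1.4]
opening: 0.221
```

```bash
python3 lj.py w7 .027
```

```text
jar (array([0.00081119, 0.00250741]), np.float64(0.00011544360423305604), 20)
lid (array([-0.0004835,  0.0029938]), np.float64(0.0005708341504637882), 280)
5.5167 [0.49628034 0.30023572 0.09009191] [ 0.43160171  0.25709082 -0.34658699]
```

View pics/w7.png

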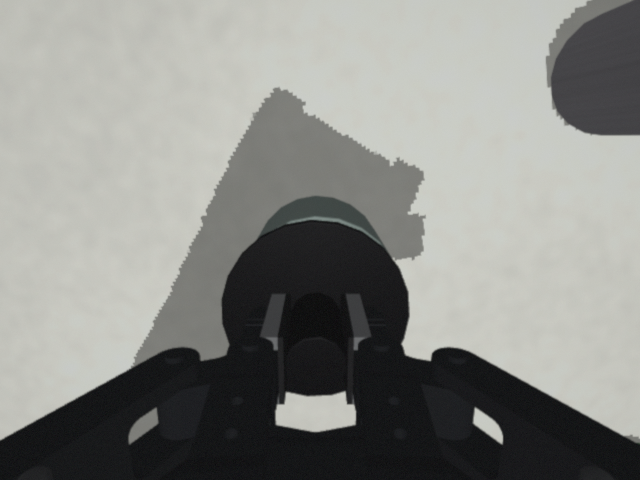

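Call:
{"api": "play_rows", "payload": {
  "plan": [0.002, 0, 0.008, 0, 0, 0, 0.002, 0, 0.014, 0, 0, 0, 0.002, 0, 0.018, 0, 0, 0, 0.002, 0, 0.02, 0, 0, 0, 0.002, 0, 0.02, 0, 0, 0]
}}

```text
t: 5.93
tcp_pos: [0.4977, 0.3002, 0.0809]
orientation: [0.0, 0.995, -0.102, -0.0]
ft_force: [-0.2, 0.9, -0.8]
opening: 0.216
```

Call:
{"api": "play_rows", "payload": {
  "plan": [0, 0, 0.002, 0, 0, 0, 0, 0, 0.003, 0, 0, 0, 0, 0, 0.003, 0, 0, 0]
}}

```text
t: 6.18
tcp_pos: [0.4978, 0.3003, 0.0796]
orientation: [-0.0, 0.995, -0.102, 0.0]
ft_force: [-0.1, 0.5, -1.6]
opening: 0.218
```

Call:
{"api": "play_rows", "payload": {
  "plan": [0, 0, 0.001, 0, 0, 0, 0, 0, 0.002, 0, 0, 0, 0, 0, 0.002, 0, 0, 0]
}}

```text
t: 6.43
tcp_pos: [0.4979, 0.3003, 0.0786]
orientation: [-0.0, 0.995, -0.102, 0.0]
ft_force: [-0.3, -0.5, -0.0]
opening: 0.22
```

Call:
{"api": "play_rows", "payload": {
  "plan": [0, 0, 0.001, 0, 0, 0, 0, 0, 0.002, 0, 0, 0, 0, 0, 0.002, 0, 0, 0]
}}

```text
t: 6.68
tcp_pos: [0.4979, 0.3004, 0.0785]
orientation: [0.0, 0.995, -0.102, 0.0]
ft_force: [-3.1, -2.4, 8.8]
opening: 0.217
```

Contact came at 0.0785, the height expected for a seated lid. I'll check visually before letting go.

```bash
python3 - <<'E'
from h import *
a=grab_frame("scene")[:,:,::-1]; b=grab_frame("wrist")[:,:,::-1]
z=lambda i,k:cv2.resize(i,None,fx=k,fy=k,interpolation=cv2.INTER_CUBIC)
o=np.hstack([z(a[150:230,290:380],4.5)[:360],z(b[180:420,210:420],1.5)])
cv2.imwrite("pics/s8.png",o)
E
```

```text
(no output)
```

View pics/s8.png

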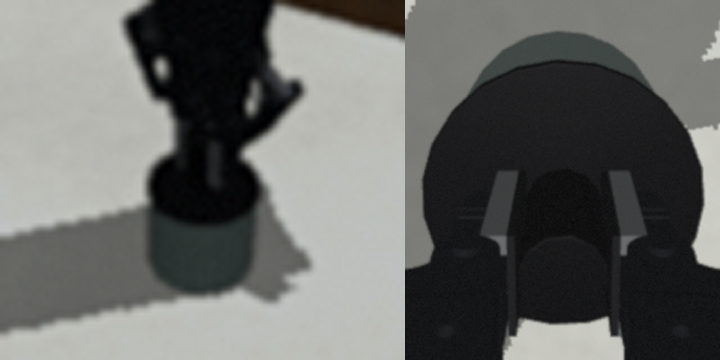

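The flange covers the rim with no gap, so it's seated. Release, then rise.

Call:
{"api": "play_rows", "payload": {
  "plan": [0, 0, 0, 0, 0, 0, 0, 0, 0, 0, 0, 0, 0, 0, 0, 0, 0, 0, 0, 0, 0, 0, 0, 0, 0, 0, 0, 0, 0, 0],
  "jaw": 0.1
}}

```text
t: 7.2
tcp_pos: [0.4978, 0.3003, 0.0775]
orientation: [0.0, 0.995, -0.102, -0.0]
ft_force: [-0.2, -0.1, -0.0]
opening: 0.552
```

Call:
{"api": "play_rows", "payload": {
  "plan": [0, 0, -0.03, 0, 0, 0, 0, 0, -0.1, 0, 0, 0, 0, 0, -0.18, 0, 0, 0, 0, 0, -0.26, 0, 0, 0, 0, 0, -0.3, 0, 0, 0]
}}

```text
t: 7.62
tcp_pos: [0.4987, 0.3016, 0.2326]
orientation: [-0.001, 0.995, -0.102, 0.002]
ft_force: [0.1, 1.8, 0.7]
opening: 0.549
```

```bash
python3 - <<'E'
from h import *
a=grab_frame("scene")[:,:,::-1]; b=grab_frame("wrist")[:,:,::-1]
z=lambda i,k:cv2.resize(i,None,fx=k,fy=k,interpolation=cv2.INTER_CUBIC)
o=np.hstack([z(a[150:230,290:370],4.5)[:360],z(b[180:420,210:460],1.5)])
cv2.imwrite("pics/s9.png",o); print(tool()[0])
E
```

```text
[0.49933684 0.30185744 0.23219831]
```

View pics/s9.png

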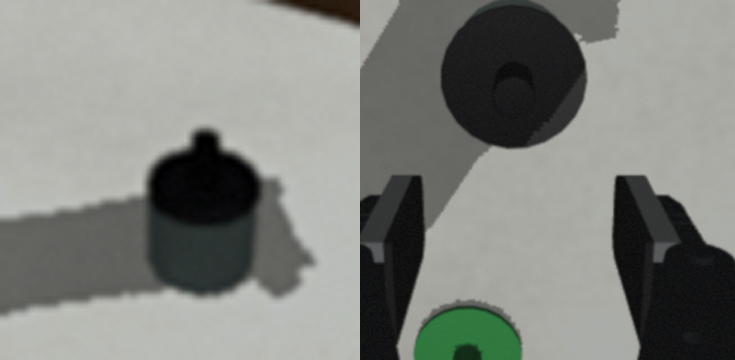

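The lid sits level on the jar and is released. Next I'll look at the inspection camera with the wrist tilted.

```bash
cat >> h.py <<'E'
def tilt(psi,th):
    d=np.array([np.cos(psi),np.sin(psi),0]);k=np.array([0,0,1.]);y=np.cross(k,d)
    fx=np.cos(th)*d+np.sin(th)*k; fz=-np.sin(th)*d+np.cos(th)*k
    return R.from_matrix(np.column_stack([fx,-y,-fz])), np.column_stack([fx,y,fz])
E
python3 - <<'E'
from h import *
Rt,_=tilt(-.084,np.radians(48))
print(row([.55,-.03,.31],Rt).round(4))
E
```

```text
[ 0.2353  0.6285 -0.1571  0.0448  0.7935 -0.1104]
```

Call:
{"api": "play_rows", "payload": {
  "plan": [0.235, 0.628, -0.157, 0.045, 0.793, -0.11, 0.235, 0.628, -0.157, 0.045, 0.793, -0.11, 0.235, 0.628, -0.157, 0.045, 0.793, -0.11, 0.235, 0.628, -0.157, 0.045, 0.793, -0.11, 0.235, 0.628, -0.157, 0.045, 0.793, -0.11]
}}

```text
t: 8.13
tcp_pos: [0.5286, 0.0979, 0.2759]
orientation: [0.015, 0.95, -0.055, 0.307]
ft_force: [0.7, 0.0, -0.9]
opening: 0.55
```

```bash
python3 - <<'E'
from h import *
Rt,_=tilt(-.084,np.radians(48))
print(row([.55,-.03,.31],Rt).round(4))
E
```

```text
[ 0.0987  0.2489 -0.0146  0.0147  0.2023 -0.0248]
```

Call:
{"api": "play_rows", "payload": {
  "plan": [0.099, 0.249, -0.015, 0.015, 0.202, -0.025, 0.099, 0.249, -0.015, 0.015, 0.202, -0.025, 0.099, 0.249, -0.015, 0.015, 0.202, -0.025, 0.099, 0.249, -0.015, 0.015, 0.202, -0.025, 0.099, 0.249, -0.015, 0.015, 0.202, -0.025]
}}

```text
t: 8.55
tcp_pos: [0.5649, -0.0299, 0.3026]
orientation: [0.016, 0.916, -0.039, 0.399]
ft_force: [-0.9, 0.8, 0.7]
opening: 0.552
```

Call:
{"api": "play_rows", "payload": {
  "plan": [0, 0, 0, 0, 0, 0, 0, 0, 0, 0, 0, 0, 0, 0, 0, 0, 0, 0]
}}

```text
t: 8.8
tcp_pos: [0.5653, -0.028, 0.3034]
orientation: [0.017, 0.916, -0.039, 0.4]
ft_force: [-0.9, 0.7, -0.0]
opening: 0.548
```

```bash
python3 - <<'E'
from h import *
ps=[]
c=cam("wrist");p,Rt=tool(); np.savez("w10.npz",K=c[0],R=c[1],t=c[2],p=p,Rt=Rt.as_matrix())
b=grab_frame("wrist")[:,:,::-1]; cv2.imwrite("pics/w10.png",b)
print(p,tool()[0],Rt.as_matrix().round(3).tolist(), proj(c,[.7536,-.0435,.251]))
E
```

```text
[ 0.56526798 -0.0280463   0.30338373] [ 0.56533265 -0.02764515  0.30343081] [[0.678, -0.085, 0.73], [-0.058, -0.996, -0.062], [0.733, -0.001, -0.68]] [[428.40286782 222.3953849 ]]
```

View pics/w10.png

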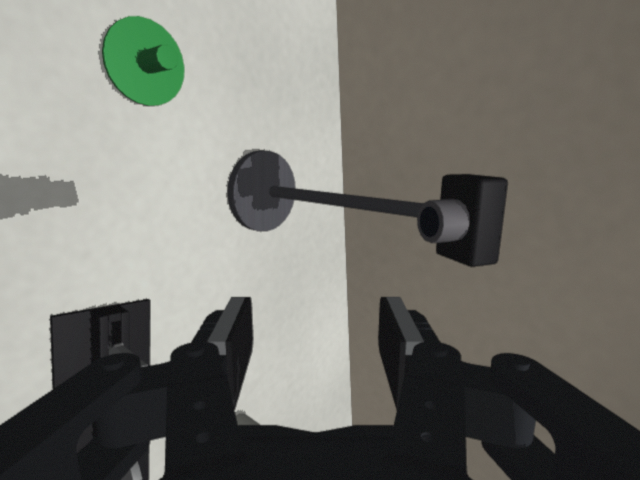

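```bash
python3 - <<'E'
from h import *
im=cv2.imread("pics/w10.png")
cv2.imwrite("pics/w10z.png",cv2.resize(im[165:275,405:515],None,fx=5.4,fy=5.4,interpolation=cv2.INTER_CUBIC))
E
```

```text
(no output)
```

View pics/w10z.png

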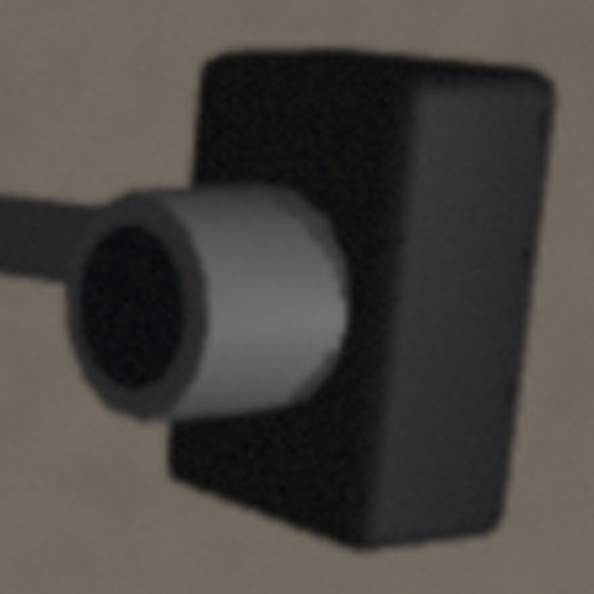

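```bash
python3 - <<'E'
from h import *
d=np.load("w10.npz");c=(d['K'],d['R'],d['t'])
f=lambda x,y:((x+.5)/5.4+405-.5,(y+.5)/5.4+165-.5)
obs=np.array([f(137,304),f(199,48),f(416,72),f(363,550),f(167,477),f(555,75),f(500,534)])
def model(v):
    lx,ly,psi,lz=v; M=tilt(psi,np.radians(25))[1]; L=np.array([lx,ly,lz])
    loc=np.array([[0,0,0],[.025,.035,-.023],[.025,.035,.023],[.025,-.035,.023],[.025,-.035,-.023],[.055,.035,.023],[.055,-.035,.023]])
    return loc@M.T+L
w=np.array([3,1,1,1,1,1,1])[:,None]
for fixz in(True,False):
    fun=lambda v:(w*(proj(c,model(np.r_[v,.251] if fixz else v))-obs)).ravel()
    s=least_squares(fun,[.7536,-.0435,-.084] if fixz else [.7536,-.0435,-.084,.251]); print(s.x,np.degrees(s.x[2]),s.cost); print((s.fun.reshape(-1,2)/w).round(1).tolist())
# pole foot check & top-view check
T=cam("top"); im=cv2.imread("pics/top0.png")
fc=lambda x,y:(300+x/7.5-.5,125+y/7.5-.5)
v=np.r_[s.x]; v=np.r_[s.x[:3],.251]; print("top pred box",((proj(T,model(v))-[300,125]+.5)*7.5).round(0).tolist())
S=cam("scene");print("scene pred",((proj(S,model(v))-[330,230]+.5)*600/130).round(0).tolist())
E
```

```text
[ 0.75613279 -0.04285246 -0.09895443] -5.669671105425395 14.835103009657482
[[0.0, -0.0], [-1.0, -0.0], [-0.9, 0.1], [-0.9, 1.3], [-1.8, 0.3], [3.5, -1.4], [2.7, 0.4]]
[ 0.76279483 -0.04480541 -0.10030196  0.24776976] -5.746878782896739 9.249274384372242
[[0.3, -0.1], [-0.9, 0.9], [-1.8, 1.0], [-1.6, 0.2], [-1.7, -0.3], [2.0, -0.5], [1.4, -0.5]]
top pred box [[282.0, 261.0], [171.0, 158.0], [166.0, 170.0], [414.0, 191.0], [408.0, 178.0], [174.0, 61.0], [424.0, 82.0]]
scene pred [[176.0, 154.0], [281.0, 154.0], [253.0, 69.0], [163.0, 172.0], [195.0, 258.0], [313.0, 78.0], [224.0, 184.0]]
```

```bash
python3 - <<'E'
from h import *
Rt,_=tilt(-.09,np.radians(12))
print(row([.63,-.03,.34],Rt).round(4))
E
```

```text
[ 0.1415 -0.0062  0.045  -0.0032 -0.5858  0.0046]
```

Call:
{"api": "play_rows", "payload": {
  "plan": [0.141, -0.006, 0.045, 0, -0.586, 0.005, 0.141, -0.006, 0.045, 0, -0.586, 0.005, 0.141, -0.006, 0.045, 0, -0.586, 0.005, 0.141, -0.006, 0.045, 0, -0.586, 0.005, 0.141, -0.006, 0.045, 0, -0.586, 0.005]
}}

```text
t: 9.27
tcp_pos: [0.6304, -0.0298, 0.3419]
orientation: [0.004, 0.992, -0.044, 0.12]
ft_force: [1.3, -0.9, 0.4]
opening: 0.548
```

Call:
{"api": "play_rows", "payload": {
  "plan": [0, 0, 0, 0, 0, 0, 0, 0, 0, 0, 0, 0, 0, 0, 0, 0, 0, 0]
}}

```text
t: 9.52
tcp_pos: [0.63, -0.0301, 0.3397]
orientation: [0.004, 0.991, -0.044, 0.122]
ft_force: [0.2, 0.3, 0.6]
opening: 0.545
```

```bash
python3 - <<'E'
from h import *
c=cam("wrist");p,Rt=tool(); np.savez("w11.npz",K=c[0],R=c[1],t=c[2],p=p,Rt=Rt.as_matrix())
b=grab_frame("wrist")[:,:,::-1]; cv2.imwrite("pics/w11.png",b)
print(p,tool()[0],Rt.as_matrix().round(3).tolist(), proj(c,[[.7536,-.0435,.251],[.5724,-.1798,.122]]))
E
```

```text
[ 0.63004844 -0.03013616  0.33968824] [ 0.62953319 -0.03029413  0.34038871] [[0.966, -0.088, 0.242], [-0.086, -0.996, -0.018], [0.243, -0.003, -0.97]] [[465.61223714 245.01959553]
 [214.17487902 377.42158447]]
```

View pics/w11.png

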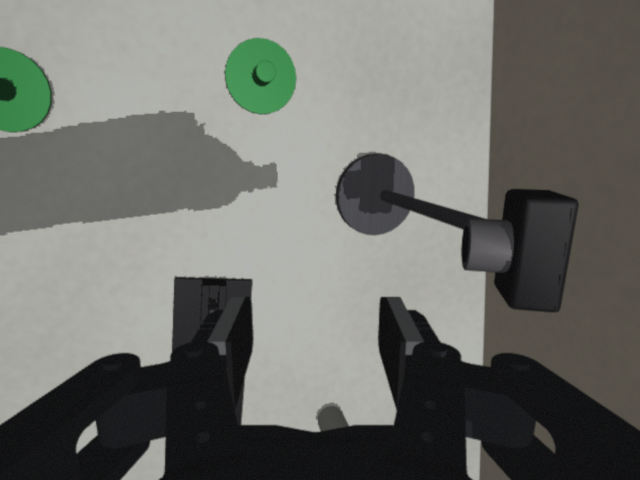

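```bash
python3 - <<'E'
from h import *
im=cv2.imread("pics/w11.png")
cv2.imwrite("pics/w11z.png",cv2.resize(cv2.convertScaleAbs(im[180:320,450:590],alpha=1.6),None,fx=4.25,fy=4.25,interpolation=cv2.INTER_CUBIC))
E
```

```text
(no output)
```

View pics/w11z.png

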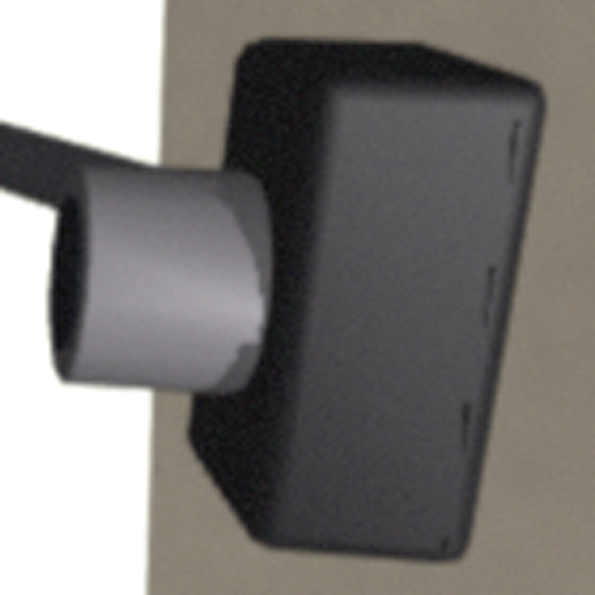

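```bash
cat > fitlens.py <<'E'
from h import *
def L(n): d=np.load(n);return (d['K'],d['R'],d['t'])
P=dict(L=[0,0,0],fbp=[.025,.035,-.023],ftp=[.025,.035,.023],ftm=[.025,-.035,.023],fbm=[.025,-.035,-.023],btp=[.055,.035,.023],btm=[.055,-.035,.023],bbp=[.055,.035,-.023],bbm=[.055,-.035,-.023])
def z(x0,y0,k):return lambda x,y:((x+.5)/k+x0-.5,(y+.5)/k+y0-.5)
a,b,t,s_=z(405,165,5.4),z(450,180,4.25),z(300,125,7.5),z(330,230,600/130)
V=[(L("w10.npz"),dict(L=a(137,304),fbp=a(199,48),ftp=a(416,72),ftm=a(363,550),fbm=a(167,477),btp=a(555,75),btm=a(500,534)),.0015),
(L("w11.npz"),dict(L=b(69.5,274),fbp=b(241,38),ftp=b(328,85),btp=b(547,88),ftm=b(268,548),btm=b(464,562),fbm=b(190,440),bbp=b(420,40)),.0015),
(cam("top"),dict(btp=t(172,90),btm=t(415,105),ftm=t(407,223),ftp=t(160,206)),.002),
(cam("scene"),dict(ftp=s_(243,63),btp=s_(293,66),bbp=s_(318,150),fbm=s_(187,242),bbm=s_(236,252),ftm=s_(155,166)),.002)]
def res(v,raw=False):
    M=tilt(v[2],np.radians(25))[1]; o=np.array([v[0],v[1],.251]); r=[];out=[]
    for i,(c,ob,sg) in enumerate(V):
        n=v[3+3*i:6+3*i]
        q=proj(c,np.array([P[k] for k in ob])@M.T+o+n); d=q-np.array(list(ob.values())); out.append(d)
        w=np.array([.5 if k=="L" else 1.5 for k in ob])[:,None]
        r+=list((d/w).ravel())+list(n/sg)
    return out if raw else np.array(r)
s=least_squares(res,np.r_[.753,-.044,-.09,np.zeros(12)],loss='soft_l1')
J=s.jac;C=np.linalg.inv(J.T@J); print(s.x[:3],np.degrees(s.x[2]),np.sqrt(np.diag(C))[:3]); print(s.x[3:].reshape(-1,3).round(4))
for o in res(s.x,True): print(o.round(1).tolist())
M=tilt(s.x[2],np.radians(25))[1]; print("focus",np.r_[s.x[:2],.251]-.12*M[:,0]); np.save("lens.npy",s.x[:3])
E
python3 fitlens.py
```

```text
[ 0.75622105 -0.04353026 -0.08769663] -5.02464702123066 [0.00137754 0.00111149 0.01035998]
[[ 0.0007  0.0003 -0.0003]
 [ 0.0004 -0.0008 -0.0039]
 [-0.0013  0.0001 -0.0004]
 [-0.0007  0.0006  0.0003]]
[[0.1, 0.1], [-1.1, -0.2], [-1.2, 0.2], [-0.7, 1.1], [-1.5, -0.1], [3.3, -1.7], [2.8, -0.2]]
[[0.2, 0.0], [-2.7, -0.3], [-3.5, -2.1], [1.8, -1.5], [-3.9, 0.7], [2.4, 1.1], [-1.9, 1.1], [2.7, 0.1]]
[[-0.6, -0.0], [0.4, 0.3], [0.2, -1.0], [0.1, -1.0]]
[[-1.1, -1.0], [1.1, 0.0], [1.7, 0.5], [-1.1, 1.1], [1.3, 1.6], [-1.2, -1.0]]
focus [ 0.64788206 -0.03400486  0.20028581]
```

```bash
python3 - <<'E'
from fitlens import *
print("tri",tri([V[0][0],V[1][0]],[V[0][1]['L'],V[1][1]['L']]))
for v in V[:2]: print(onz(v[0],v[1]['L'],.251))
# depth free & barrel free
def res2(v):
    global P
    d=v[15];bl=v[16]
    for k in P:
        if k!="L": P[k]=[bl+(d if k[0]=='b' else 0)]+P[k][1:]
    return np.r_[res(v[:15]),(d-.03)/.004,(bl-.025)/.003]
s=least_squares(res2,np.r_[s.x,.03,.025],loss='soft_l1');print(s.x[:3],s.x[15:],s.cost)
# shield: w11 rack views skip
E
```

```text
[ 0.75622105 -0.04353026 -0.08769663] -5.02464702123066 [0.00137754 0.00111149 0.01035998]
[[ 0.0007  0.0003 -0.0003]
 [ 0.0004 -0.0008 -0.0039]
 [-0.0013  0.0001 -0.0004]
 [-0.0007  0.0006  0.0003]]
[[0.1, 0.1], [-1.1, -0.2], [-1.2, 0.2], [-0.7, 1.1], [-1.5, -0.1], [3.3, -1.7], [2.8, -0.2]]
[[0.2, 0.0], [-2.7, -0.3], [-3.5, -2.1], [1.8, -1.5], [-3.9, 0.7], [2.4, 1.1], [-1.9, 1.1], [2.7, 0.1]]
[[-0.6, -0.0], [0.4, 0.3], [0.2, -1.0], [0.1, -1.0]]
[[-1.1, -1.0], [1.1, 0.0], [1.7, 0.5], [-1.1, 1.1], [1.3, 1.6], [-1.2, -1.0]]
focus [ 0.64788206 -0.03400486  0.20028581]
tri [ 0.75264305 -0.04202069  0.25281929]
[ 0.7561011  -0.04285943  0.251     ]
[ 0.75385436 -0.04290169  0.251     ]
[ 0.75561733 -0.04320821 -0.08948168] [0.02662165 0.02640839] 9.174815804636784
```

```bash
python3 - <<'E'
from h import *
Rt,_=tilt(np.radians(-11.75),0); np.save("Rd.npy",Rt.as_matrix())
print(row([.572,-.178,.22],Rt).round(4))
E
```

```text
[-0.1443  0.3052  0.211  -0.0166 -0.2348  0.1104]
```

Call:
{"api": "play_rows", "payload": {
  "plan": [-0.144, 0.305, 0.211, -0.017, -0.235, 0.11, -0.144, 0.305, 0.211, -0.017, -0.235, 0.11, -0.144, 0.305, 0.211, -0.017, -0.235, 0.11, -0.144, 0.305, 0.211, -0.017, -0.235, 0.11, -0.144, 0.305, 0.211, -0.017, -0.235, 0.11]
}}

```text
t: 9.98
tcp_pos: [0.5701, -0.181, 0.2187]
orientation: [0.001, 0.995, -0.103, -0.001]
ft_force: [0.8, -0.7, -0.6]
opening: 0.551
```

Call:
{"api": "play_rows", "payload": {
  "plan": [0, 0, 0, 0, 0, 0, 0, 0, 0, 0, 0, 0, 0, 0, 0, 0, 0, 0]
}}

```text
t: 10.23
tcp_pos: [0.5723, -0.1776, 0.2217]
orientation: [0.0, 0.995, -0.102, 0.0]
ft_force: [0.4, 0.4, 1.0]
opening: 0.547
```

```bash
python3 - <<'E'
from h import *
c=cam("wrist");p,Rt=tool(); np.savez("w12.npz",K=c[0],R=c[1],t=c[2],p=p,Rt=Rt.as_matrix())
b=grab_frame("wrist")[:,:,::-1]; cv2.imwrite("pics/w12.png",b)
print(p,tool()[0],Rt.as_matrix().round(3).tolist(), proj(c,[[.5724,-.1798,.122]]))
E
```

```text
[ 0.57226153 -0.17762729  0.22166101] [ 0.57280512 -0.17709056  0.22197846] [[0.979, -0.204, 0.001], [-0.204, -0.979, -0.0], [0.001, 0.0, -1.0]] [[315.90663818 251.15776492]]
```

View pics/w12.png

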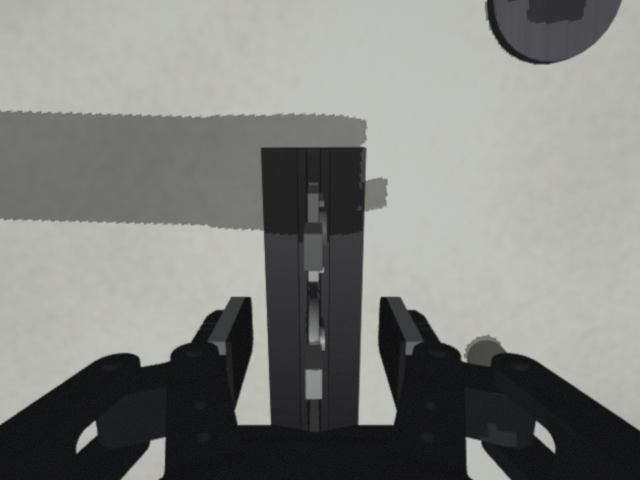

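```bash
python3 - <<'E'
from h import *
im=cv2.imread("pics/w12.png")
cv2.imwrite("pics/w12z.png",cv2.resize(cv2.convertScaleAbs(im[140:420,255:375],alpha=1.5),None,fx=2.1*2,fy=2.1,interpolation=cv2.INTER_CUBIC))
E
```

```text
(no output)
```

View pics/w12z.png

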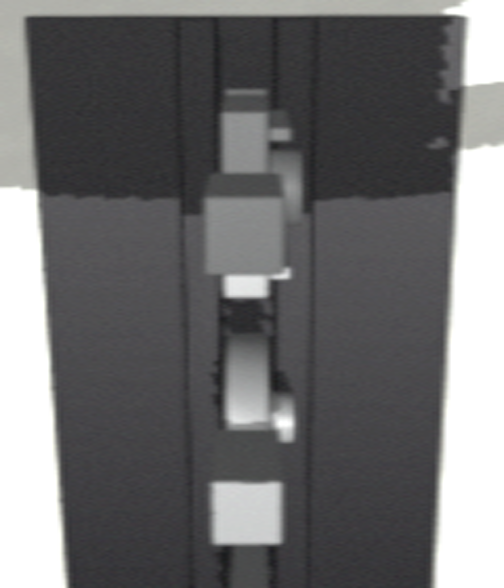

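```bash
python3 - <<'E'
from h import *
c=toolcam(); print(onz(c,(313.3,251.4),.2218-.122))
E
```

```text
[-0.00148602  0.0022832   0.0998    ]
```

Call:
{"api": "play_rows", "payload": {
  "plan": [-0.003, 0.004, 0.06, 0, 0, 0, -0.003, 0.004, 0.12, 0, 0, 0, -0.003, 0.004, 0.16, 0, 0, 0, -0.003, 0.004, 0.18, 0, 0, 0, -0.003, 0.004, 0.18, 0, 0, 0]
}}

```text
t: 10.7
tcp_pos: [0.5697, -0.1786, 0.129]
orientation: [-0.0, 0.995, -0.102, -0.002]
ft_force: [-0.1, -0.4, 0.1]
opening: 0.55
```

```bash
python3 - <<'E'
from h import *
b=grab_frame("wrist")[:,:,::-1]; cv2.imwrite("pics/w13.png",b)
print(tool()[0])
E
```

```text
[ 0.57055557 -0.17911996  0.13072565]
```

View pics/w13.png

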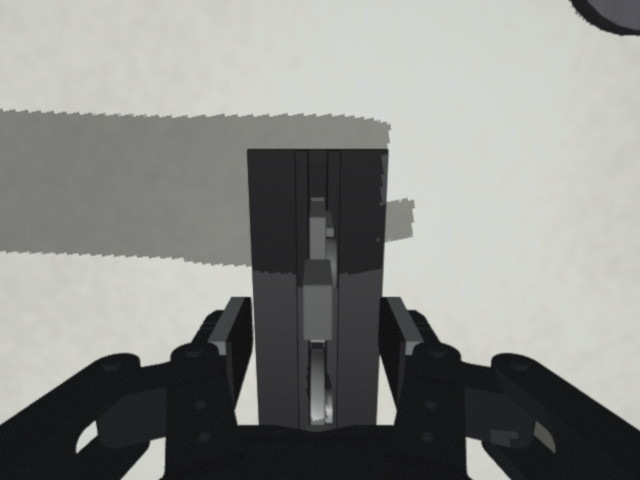

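```bash
python3 - <<'E'
from h import *
c=toolcam(); print(onz(c,(317.5,312),.1305-.122))
E
```

```text
[0.00061317 0.00197483 0.0085    ]
```

Call:
{"api": "play_rows", "payload": {
  "plan": [0.001, 0, 0.03, 0, 0, 0, 0.001, 0, 0.055, 0, 0, 0, 0.001, 0, 0.075, 0, 0, 0, 0.001, 0, 0.083, 0, 0, 0, 0.001, 0, 0.083, 0, 0, 0]
}}

```text
t: 11.17
tcp_pos: [0.5702, -0.1801, 0.0881]
orientation: [-0.0, 0.995, -0.103, -0.002]
ft_force: [-0.6, -0.1, 0.0]
opening: 0.549
```

Call:
{"api": "play_rows", "payload": {
  "plan": [0, 0, 0, 0, 0, 0, 0, 0, 0, 0, 0, 0, 0, 0, 0, 0, 0, 0, 0, 0, 0, 0, 0, 0, 0, 0, 0, 0, 0, 0],
  "jaw": -1,
  "force": 50
}}

```text
t: 11.58
tcp_pos: [0.5711, -0.1804, 0.0896]
orientation: [0.0, 0.995, -0.103, -0.0]
ft_force: [-0.1, 0.4, 5.2]
opening: 0.134
```

Call:
{"api": "play_rows", "payload": {
  "plan": [0, 0, 0, 0, 0, 0, 0, 0, 0, 0, 0, 0, 0, 0, 0, 0, 0, 0]
}}

```text
t: 11.83
tcp_pos: [0.5711, -0.1804, 0.0896]
orientation: [0.0, 0.995, -0.103, -0.0]
ft_force: [-1.2, -0.4, 6.2]
opening: 0.132
```

```bash
python3 - <<'E'
from h import *
s=bot.state();print(s['tcp_pos'],s['ft_force'],s['opening'],s['torque'])
b=grab_frame("wrist")[:,:,::-1]; cv2.imwrite("pics/w14.png",b)
E
```

```text
[ 0.57110907 -0.18042787  0.08957247] [-1.1601419  -0.35180152  6.20171153] 0.13222420010146774 [0.04118782 0.24973733 0.01502488]
```

View pics/w14.png

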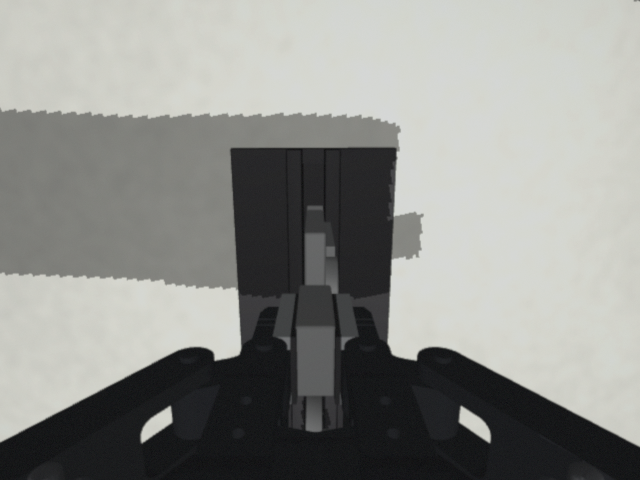

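```bash
python3 - <<'E'
from h import *
im=cv2.imread("pics/w14.png")
cv2.imwrite("pics/w14z.png",cv2.resize(cv2.convertScaleAbs(im[275:435,265:365],alpha=1.8),None,fx=3.7,fy=3.7,interpolation=cv2.INTER_CUBIC))
c=toolcam(); print(onz(c,(316,325.5),-.0324),onz(c,(316,397),-.0324))
E
```

```text
[-7.02686117e-05 -1.19546697e-02 -3.24000000e-02] [-5.83123943e-05  1.23206010e-02 -3.24000000e-02]
```

View pics/w14z.png

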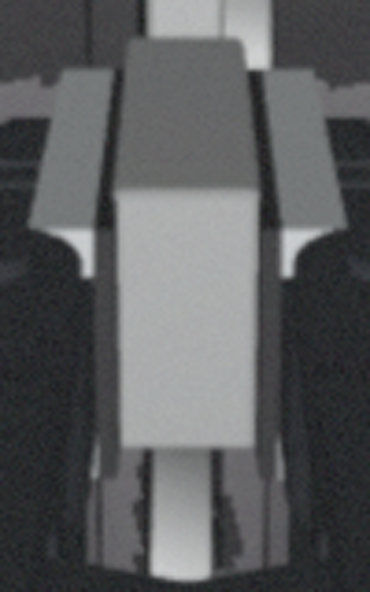

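Call:
{"api": "play_rows", "payload": {
  "plan": [0, 0, -0.02, 0, 0, 0, 0, 0, -0.05, 0, 0, 0, 0, 0, -0.09, 0, 0, 0, 0, 0, -0.13, 0, 0, 0, 0, 0, -0.17, 0, 0, 0]
}}

```text
t: 12.3
tcp_pos: [0.5705, -0.1803, 0.175]
orientation: [0.0, 0.995, -0.103, -0.001]
ft_force: [-0.5, -0.5, -0.2]
opening: 0.134
```

Call:
{"api": "play_rows", "payload": {
  "plan": [0, 0, -0.06, 0, 0, 0, 0, 0, -0.11, 0, 0, 0, 0, 0, -0.13, 0, 0, 0]
}}

```text
t: 12.55
tcp_pos: [0.5721, -0.1806, 0.2433]
orientation: [0.0, 0.995, -0.103, 0.001]
ft_force: [-0.2, 0.3, 0.1]
opening: 0.133
```

```bash
cat > goal.py <<'E'
from h import *
lens=np.array([.7548,-.043,.251]); psi=np.radians(-5.0)
Rg,F=tilt(psi,np.radians(25)); focus=lens-.12*F[:,0]; G=focus+.0436*F[:,2]
E
python3 - <<'E'
from goal import *
print(focus,G,tool()[0],row(G,Rg).round(4))
E
```

```text
[ 0.64645692 -0.03352121  0.20028581] [ 0.62810088 -0.03191526  0.23980083] [ 0.57210042 -0.18062154  0.24326165] [ 0.0489 -0.314   0.0069  0.0252  0.4135 -0.111 ]
```

Call:
{"api": "play_rows", "payload": {
  "plan": [0.008, -0.05, 0, 0.004, 0.07, -0.018, 0.016, -0.1, 0, 0.008, 0.14, -0.036, 0.024, -0.15, 0, 0.012, 0.21, -0.054, 0.032, -0.2, 0.003, 0.016, 0.27, -0.07, 0.039, -0.25, 0.005, 0.02, 0.33, -0.09]
}}

```text
t: 12.97
tcp_pos: [0.6154, -0.0607, 0.2362]
orientation: [0.007, 0.984, -0.054, 0.172]
ft_force: [0.5, -0.4, -0.8]
opening: 0.134
```

Call:
{"api": "play_rows", "payload": {
  "plan": [0, 0, 0, 0, 0, 0, 0, 0, 0, 0, 0, 0]
}}

```text
t: 13.13
tcp_pos: [0.6147, -0.0603, 0.2357]
orientation: [0.007, 0.984, -0.053, 0.17]
ft_force: [0.4, -0.6, 0.1]
opening: 0.133
```

```bash
python3 - <<'E'
from goal import *
print(tool()[0],row(G,Rg).round(4))
E
```

```text
[ 0.61466538 -0.06028642  0.23573123] [ 0.0221 -0.0593 -0.0005  0.0035  0.0893 -0.0188]
```

Call:
{"api": "play_rows", "payload": {
  "plan": [0.007, -0.02, 0, 0.001, 0.03, -0.006, 0.014, -0.04, 0, 0.002, 0.06, -0.012, 0.022, -0.059, 0, 0.003, 0.089, -0.019, 0.022, -0.059, 0, 0.003, 0.089, -0.019, 0.022, -0.059, 0, 0.003, 0.089, -0.019]
}}

```text
t: 13.55
tcp_pos: [0.6287, -0.0347, 0.2398]
orientation: [0.01, 0.975, -0.044, 0.216]
ft_force: [-0.2, -0.4, -0.3]
opening: 0.134
```

Call:
{"api": "play_rows", "payload": {
  "plan": [0, 0, 0, 0, 0, 0, 0, 0, 0, 0, 0, 0]
}}

```text
t: 13.72
tcp_pos: [0.6291, -0.0352, 0.24]
orientation: [0.01, 0.975, -0.045, 0.216]
ft_force: [0.5, -0.3, -0.9]
opening: 0.135
```

```bash
python3 - <<'E'
from goal import *
print(tool()[0],row(G,Rg).round(4))
c=cam("wrist");p,Rt=tool(); np.savez("w15.npz",K=c[0],R=c[1],t=c[2],p=p,Rt=Rt.as_matrix())
for n in("wrist","scene","top"): cv2.imwrite(f"pics/{n}15.png",grab_frame(n)[:,:,::-1])
print(row(G,Rg).round(4))
z=lambda n,x0,y0,x1,y1,k:cv2.resize(cv2.imread(f"pics/{n}15.png")[y0:y1,x0:x1],None,fx=k,fy=k,interpolation=cv2.INTER_CUBIC)
cv2.imwrite("pics/st15.png",np.hstack([z("scene",290,190,430,330,2.8),z("top",270,120,410,260,2.8)]))
print(proj(c,lens))
E
```

```text
[ 0.62907624 -0.03515064  0.24000604] [-0.0025 -0.0063 -0.0007  0.0022  0.0001 -0.0038]
[-0.0024 -0.0049 -0.0007  0.0018 -0.0003 -0.0031]
[[562.17021977 271.07622127]]
```

View pics/wrist15.png

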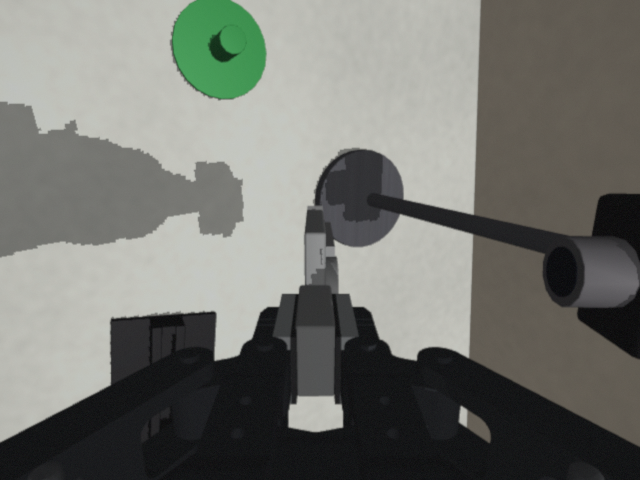

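View pics/st15.png

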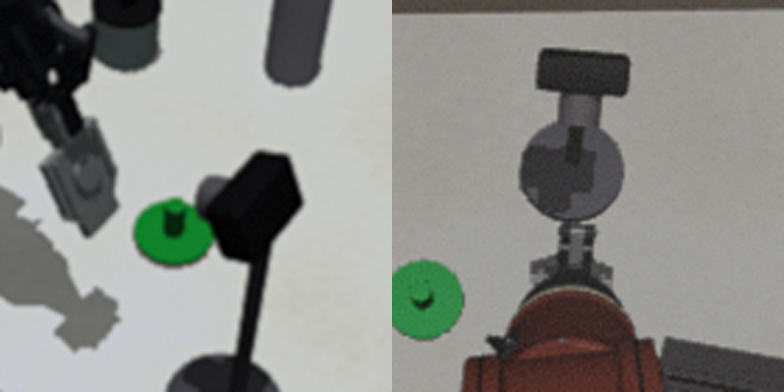

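```bash
python3 - <<'E'
from goal import *
c=toolcam()
print("lens exp",proj(c,[[.12,0,.0436],[.145,0,.0436]]))
im=cv2.imread("pics/wrist15.png")
# overlay expected barrel circles and box
a=np.linspace(0,2*np.pi,60)
o=cv2.resize(cv2.convertScaleAbs(im[180:370,490:640],alpha=1.6),None,fx=3.1,fy=3.1,interpolation=cv2.INTER_CUBIC)
cv2.imwrite("pics/w15z.png",o.copy())
for x in(.12,.145):
    q=proj(c,np.c_[x+0*a,.017*np.cos(a),.0436+.017*np.sin(a)]); cv2.polylines(o,[((q-[490,180]+.5)*3.1).astype(int)],True,(0,0,255),1)
# box front: y tool = -shield y ; z tool=-shield z
bx=np.array([[.145,y,.0436+z] for y,z in((-.035,-.023),(.035,-.023),(.035,.023),(-.035,.023))])
for s in(0,.03): cv2.polylines(o,[((proj(c,bx+[s,0,0])-[490,180]+.5)*3.1).astype(int)],True,(0,255,0),1)
cv2.imwrite("pics/w15o.png",np.hstack([o]))
E
```

```text
lens exp [[564.47452528 278.217668  ]
 [616.27244228 278.217668  ]]
```

View pics/w15o.png

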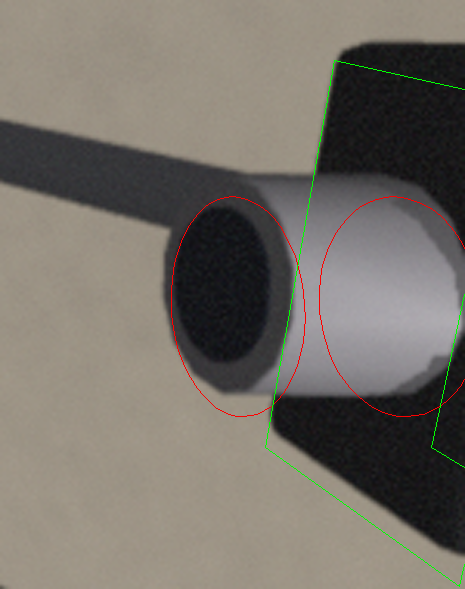

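Call:
{"api": "play_rows", "payload": {
  "plan": [-0.0014, -0.003, 0, 0.001, 0, -0.0015, -0.0027, -0.006, 0, 0.002, 0, -0.003, -0.0027, -0.006, 0, 0.002, 0, -0.003, -0.0027, -0.006, 0, 0.002, 0, -0.003]
}}

```text
t: 14.2
tcp_pos: [0.6281, -0.0305, 0.2395]
orientation: [0.009, 0.975, -0.042, 0.217]
ft_force: [-0.4, 0.4, -0.4]
opening: 0.134
```

Call:
{"api": "play_rows", "payload": {
  "plan": [0, 0, 0, 0, 0, 0, 0, 0, 0, 0, 0, 0]
}}

```text
t: 14.37
tcp_pos: [0.6281, -0.0307, 0.2395]
orientation: [0.009, 0.975, -0.042, 0.217]
ft_force: [0.8, 1.1, -0.2]
opening: 0.134
```

```bash
cat > ov.py <<'E'
from goal import *
import sys
n=sys.argv[1]
print(tool()[0],row(G,Rg).round(4))
im=np.ascontiguousarray(grab_frame("wrist")[:,:,::-1]);cv2.imwrite(f"pics/{n}.png",im)
print(row(G,Rg).round(4), bot.state()['t'])
c=toolcam()
a=np.linspace(0,2*np.pi,60)
o=cv2.resize(cv2.convertScaleAbs(im[180:370,490:640],alpha=1.6),None,fx=3.1,fy=3.1,interpolation=cv2.INTER_CUBIC)
for x in(.12,.145):
    q=proj(c,np.c_[x+0*a,.017*np.cos(a),.0436+.017*np.sin(a)]); cv2.polylines(o,[((q-[490,180]+.5)*3.1).astype(int)],True,(0,0,255),1)
bx=np.array([[.145,y,.0436+z] for y,z in((-.035,-.023),(.035,-.023),(.035,.023),(-.035,.023))])
for s in(0,.03): cv2.polylines(o,[((proj(c,bx+[s,0,0])-[490,180]+.5)*3.1).astype(int)],True,(0,255,0),1)
cv2.imwrite(f"pics/{n}o.png",o)
E
python3 ov.py w16
```

```text
[ 0.62811447 -0.03066957  0.23954625] [ 0.0004  0.0025 -0.0004 -0.0006 -0.0009  0.0008]
[ 0.0005  0.0024 -0.0005 -0.0006 -0.0008  0.0008] 14.4167
```

View pics/w16o.png

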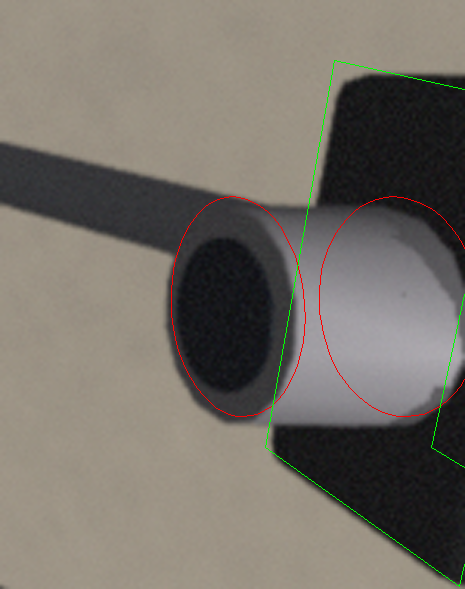

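Call:
{"api": "play_rows", "payload": {
  "plan": [-0.0006, 0, 0, -0.0015, 0, 0.003, -0.0012, 0.0004, 0, -0.003, 0, 0.006, -0.0012, 0.0004, 0, -0.003, 0, 0.006, -0.0012, 0.0004, 0, -0.003, 0, 0.006]
}}

```text
t: 14.75
tcp_pos: [0.6275, -0.0308, 0.2392]
orientation: [0.01, 0.975, -0.046, 0.217]
ft_force: [-0.2, 0.5, -0.4]
opening: 0.131
```

Call:
{"api": "play_rows", "payload": {
  "plan": [0, 0, 0, 0, 0, 0, 0, 0, 0, 0, 0, 0, 0, 0, 0, 0, 0, 0]
}}

```text
t: 15.0
tcp_pos: [0.6276, -0.0308, 0.2393]
orientation: [0.01, 0.975, -0.046, 0.217]
ft_force: [-1.1, -0.1, 0.1]
opening: 0.137
```

```bash
sed -i 's/-5.0)/-5.4)/' goal.py; python3 ov.py w17; python3 - <<'E'
from goal import *
for n in("scene","top"): cv2.imwrite(f"pics/{n}17.png",grab_frame(n)[:,:,::-1])
z=lambda n,x0,y0,x1,y1,k:cv2.resize(cv2.imread(f"pics/{n}17.png")[y0:y1,x0:x1],None,fx=k,fy=k,interpolation=cv2.INTER_CUBIC)
cv2.imwrite("pics/st17.png",np.hstack([z("scene",270,170,410,310,4),]))
E
```

```text
[ 0.62758213 -0.03082387  0.23927753] [ 0.0016  0.0003 -0.0004 -0.0004 -0.0009  0.0008]
[ 0.0017  0.0002 -0.0005 -0.0004 -0.0008  0.0008] 15.05
```

View pics/w17o.png

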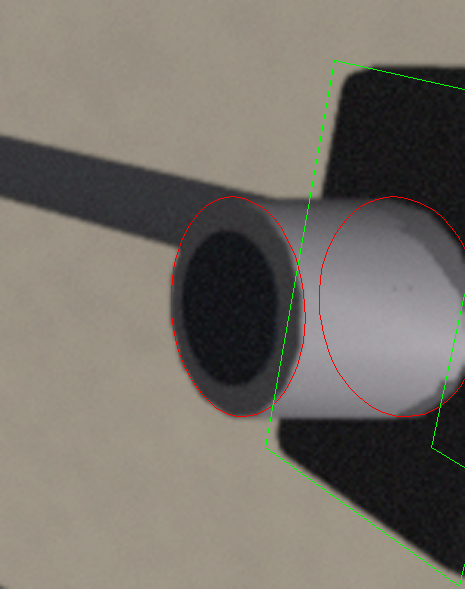

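View pics/st17.png

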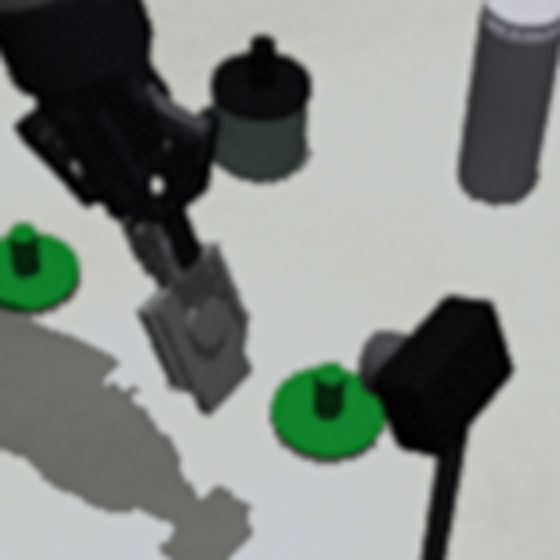

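View pics/scene17.png

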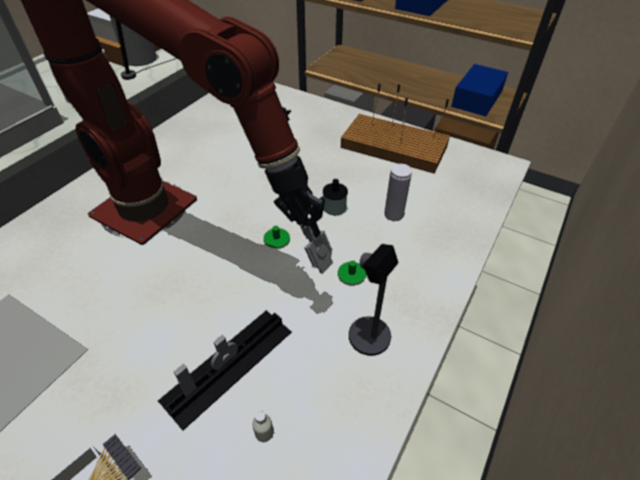

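The lens ring and barrel in the wrist view match the overlay drawn for 120 mm straight ahead. The lid is still seated and the shield is steady, so I'm handing in.

```bash
python3 - <<'E'
from station import bot, sign_off
s=bot.state(); print(s['t'],abs(s['qvel']).max(),s['opening']); print(sign_off())
E
```

```text
15.15 0.0018503721401329047 0.12958894323395007
the job is handed in; nothing more can be done
None
```

The lid is on the jar, and the shield was held still in front of the inspection camera when I handed the job in at about 15 s.

- **Lid:** I gripped the black lid by its neck and lined it up with the jar using the wrist camera. I set it down until it touched with about 9 N, within 0.1 mm of the height expected for a seated lid, then let go. The scene view afterwards, and again at the end, shows it seated and level.
- **Shield:** I lifted it straight up by its tab, boss towards the lens, and held it tilted 25 degrees with the tab at the top. In the last wrist view the lens ring and barrel base fell on the outlines drawn for a lens 120 mm straight ahead, to within about 1 mm. The arm was still, with the jaws firm on the tab.

**Checks that disagreed:**
- The separate estimates of the lens position differed by 2–4 mm along the viewing direction. The robot's own pose reading puts the shield about 0.8 mm farther from the lens than my lens estimate calls for; I went by the wrist-camera fit.
- The camera's heading came out between −5.0 and −5.7 degrees, and I held the shield at about −5.4.
- The camera's box sits a few pixels farther back than the outline drawn from its stated size. I put this down to the box's rounded edges and a slightly longer barrel, but did not confirm it.

The green lids, the bottles and the other two rack parts were not touched.

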